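# Sink the spectacle cases in the counter lift and wind it down

### The arm

A 7-joint arm with a two-finger parallel gripper is mounted at the origin on the work surface. World frame = base frame: x ahead of the robot, y to its left, z up, the work surface at z = 0. Lengths are in m, angles in degrees, forces in N, time in s.
With the tool pointing down it reaches from about 0.425 to 0.875 m from the base axis. Payload 8.4 kg.
Tool frame: the origin (TCP) lies at the very end of the fingers, on their centre line; the grasp point (between the pads) lies 19 mm behind it (hold_point_z is the distance from the TCP to the grasp point, in m); z points along the fingers, y is the line along which they close (so a half turn about z gives the same grasp; the last joint's range is limited). The gripper opens to 85 mm and grips with 20 to 120 N. Pads are 22 mm wide; open, the fingers measure 114 mm over their backs; the gripper's body (76 mm by 85 mm) begins 54 mm behind the grasp point. The pads swing forward as they close: fully open they stand 13 mm farther back than shut.
Start: joints at [71.322, 19.091, 2.286, 83.961, -0.768, 76.965, -3.352], TCP at [0.146, -0.633, 0.231] pointing down, gripper open.
Joint ranges: [-147.57, 147.57], [-21.85, 119.76], [-74.77, 79.35], [14.55, 137.4], [-85.83, 265.84], [4.83, 119.75], [-152.11, 152.11]. Speed limits (degrees/s): [127.2, 127.2, 159.86, 159.86, 180, 180, 180].

### API

Orientations are given as a 3x3 rotation matrix whose columns are the frame's x, y, z axes.
In Python, from cell import * gives the robot as it stands.
- The arm moves only by the shell command python3 -m pendant 'ROWS' [FORCE]. ROWS is JSON, a list that holds one entry, the list of rows, each a list of 7 numbers: the shift along the tool's x, y, z normalised to -1 to 1, where 1 is 200 mm, then the turn, a rotation vector about the tool's x, y, z normalised to -1 to 1, where 1 is 1.5 rad, then the opening, from -1 (shut) to 1 (fully open), so that 0 is half open. In form: [[[dx, dy, dz, ax, ay, az, fingers], ...]]. A call has exactly 10 rows; each row shifts and turns the commanded pose from where the row before left it, along the tool's axes as they then stand; what a row does not reach is not made up. A row lasts 1/12 s, in which the tool goes at most 41.7 mm and 7.16 degrees, less where a joint would pass 70% of its speed; a pose out of reach is approached as far as the arm can. A call with a number of a shift or a turn outside -1 to 1 is refused whole. A call with a gripper value outside its range is refused whole. The fingers move at their own pace and stop on an object; FORCE is the grip in N (left out, the last holds). Time passes only in rows, so rows that do not move let the fingers close, or fill a call up. It gives the time, the measured TCP pose, the force, the opening and the grip force at its end, in the units of the state.
- get_obs(): the state, without advancing time (a new reading comes with each control period).
- grab_frame(name): name is "scene" or "top" or "wrist"; returns (picture, depth): 400x640x3 uint8, red, green, blue; 400x640 float32, m along the optical axis (not along the pixel's ray), 0 where there is no reading.
- get_calibration(name): a dict with "fx", "fy", "cx", "cy" (pixels), "T" (4x4, takes a point from camera to world coordinates); the wrist camera has in their place "mount" (4x4, takes a point from camera to tool coordinates, whose origin is the TCP and whose axes are the flange's). Camera axes: x right, y down, z forward; pixel columns grow to the right and rows downward; lengths in m; the calibration is good to about 2 mm. A picture is of the moment at which its call begins: read the wrist's pose just before it. get_calibration takes no time and is no camera call.
- hand_in(): hands the job in; it is judged then, once.
Trained networks look in the newest picture that a camera, given by its name, has taken for a name from the list of things; names that differ only in an ending like _2 or _b are one class to them, and where a whole thing is asked for, a point or a joint stands for the part that bears it (a point fixed in the world has none). Each returns a list of dicts, best first, with "score" (0 to 1); they miss things now and then, are a little off and sometimes report something else, mostly with a low value. They report only what shows in the picture. A call takes as long as a camera call. They do not tell look-alikes from the thing itself.
- recognise(query, camera): "at" ([row, column] as shares, 0 to 1, of the picture: columns of its width, rows of its height, amid what is visible of it).
The state is a dict: "clock": time; "joint_positions": joint angles; "dq": joint speeds; "tau": joint torques, N m; "position": TCP position; "eef_rot": TCP orientation; "contact_force": force on the tool from outside, world axes, zero at the start; "ft_torque": the same for the moment, N m; "gripper_width": finger opening in m; "gripper_force": force on a finger pad.
Only numpy, scipy, OpenCV 4.12 (cv2) and the standard library are available. Lean on these libraries where they do the work, as an engineer would, in place of code of your own. Each camera call takes 0.05 s, during which the arm holds its last target. There are 200 camera calls.

### The job

Close the kiosk's counter lift for the night: first lay every spectacle case that is out on the counter lid up on the raised slab, one to a felt pad and lying along it, so that they make the pinwheel layer that the pads show. Then fit the crank on the square shaft and wind it clockwise, three full turns, until the slab is all the way down and the cases are sunk below the rim; lift the crank off and stand it back upright in its wooden tray. Leave the repair things on the counter alone.

Things in the scene. Friction and masses are not known exactly. Their poses are not given: they have to be found in the camera images.
- case0_c (a point): centre (half-way up) of a brown hard spectacle case, 146 mm long (its x), 54 mm wide (y), 36 mm high (z up, lid up), a plain block with rounded edges, 120 g; 2 to 4 identical cases lie flat on the counter, those not there read None
- case1_c (a point): centre (half-way up) of a brown hard spectacle case, 146 mm long (its x), 54 mm wide (y), 36 mm high (z up, lid up), a plain block with rounded edges, 120 g; 2 to 4 identical cases lie flat on the counter, those not there read None
- case2_c (a point): centre (half-way up) of a brown hard spectacle case, 146 mm long (its x), 54 mm wide (y), 36 mm high (z up, lid up), a plain block with rounded edges, 120 g; 2 to 4 identical cases lie flat on the counter, those not there read None
- case3_c (a point): centre (half-way up) of a brown hard spectacle case, 146 mm long (its x), 54 mm wide (y), 36 mm high (z up, lid up), a plain block with rounded edges, 120 g; 2 to 4 identical cases lie flat on the counter, those not there read None
- pad0 (a point): centre of a grey felt pad, 146 x 54 mm (x along its length, a case may lie either way round), flush in the top face of the aluminium slab (218 x 218 mm) and sinking with it; the four pads form a pinwheel, each one's end against the side of the next, 4 mm apart, a bare 96 mm square in the middle, 7 mm of slab outside
- pad1 (a point): centre of a grey felt pad, 146 x 54 mm (x along its length, a case may lie either way round), flush in the top face of the aluminium slab (218 x 218 mm) and sinking with it; the four pads form a pinwheel, each one's end against the side of the next, 4 mm apart, a bare 96 mm square in the middle, 7 mm of slab outside
- pad2 (a point): centre of a grey felt pad, 146 x 54 mm (x along its length, a case may lie either way round), flush in the top face of the aluminium slab (218 x 218 mm) and sinking with it; the four pads form a pinwheel, each one's end against the side of the next, 4 mm apart, a bare 96 mm square in the middle, 7 mm of slab outside
- pad3 (a point): centre of a grey felt pad, 146 x 54 mm (x along its length, a case may lie either way round), flush in the top face of the aluminium slab (218 x 218 mm) and sinking with it; the four pads form a pinwheel, each one's end against the side of the next, 4 mm apart, a bare 96 mm square in the middle, 7 mm of slab outside
- slab (a joint): how far the slab has sunk, m: 0 = up, its top flush with the rim of the well (60 mm above the counter), 0.045 = all the way down, on its stop; it is screw-driven by the shaft only and cannot be pushed down by hand
- shaft (a joint): angle of the winding shaft, rad; grows when it is turned clockwise seen from above; 15 mm of slab travel a turn, down stop at 18.85 (three turns). It starts within half a radian of the up stop (0), stays where it is left and takes about 0.15 N m to turn (some 2.5 N at the knob)
- well_rim (a point): lift = fixed grey box 60 mm high with a square well; this point: centre of the well's mouth (222 x 222 mm, rim 8 mm wide) at rim height, 60 mm above the counter; axes along the lift's sides. The box spans x -119 to +119 mm and y -119 to +213 mm from here; beyond y = +119 mm it is the closed gear deck with the shaft, level with the rim
- shaft_tip (a point): top of the upright steel square shaft, centre; 16 mm square, its sides along this frame's x and y (the frame turns with the shaft), it stands 36 mm above the gear deck, the last 6 mm tapered for lead-in. Its axis is 165 mm from the well's centre along the lift's +y
- crank_socket (a point): loose steel crank, 0.43 kg, stands by itself: centre of the underside of its hub (36 mm square, 48 mm high) = mouth of its square socket, 18.5 mm wide, 32 mm deep, sides along x and y; any quarter-turn fits. Arm on the hub: 22 mm wide, 48 to 58 mm above this point, from the hub along +x to 80 mm. Seated, this point is 4 mm above the gear deck and the arm passes above the raised cases
- crank_boss (a point): grip boss of the crank, straight above the hub: 26 mm square (sides along x and y), 36 mm high from the top of the arm up to 94 mm above the underside; this point is 78 mm above the underside
- crank_knob (a point): middle of the crank's upright black knob: a sleeve 24 mm in diameter and 48 mm high that spins freely on its pin, parallel to the hub's axis; this point is 65 mm from that axis along +x and 86 mm above the hub's underside
- tray_in (a point): centre of the inner floor (5 mm above the counter) of the fixed wooden tool tray in which the crank stands, 130 x 130 mm outside, 120 x 120 mm inside, rim 16 mm above the counter
- frame: bystander: green acetate spectacle frame lying open, about 140 x 145 mm, 8 mm high; origin at its underside between the lenses
- sorter: bystander: aluminium screw sorter cube, 62 mm; origin under its centre
- plier: bystander: steel bending plier lying along its x, 150 x 45 x 12 mm; origin at its underside, near the middle
- rest: bystander: black ebony temple rest, 50 x 120 x 38 mm; origin under its centre
Not all that is in view belongs to the job. Leave any green or yellow look-alike of the part that bears case0_c alone.

How it is judged:
By the outcome, as a careful person would: the job done as asked, in the order asked, and still so for the second after the job is handed in, with the robot touching nothing.
Of case0, case1, case2, case3 only 2 to 4 are there at a start; the rules pass over those that are not, and their reading is None.
At some moment in a run one of case0, case1, case2, case3 may be knocked a few centimetres aside while the robot is not near it.
It also fails if it takes over 210 s, if anything falls off the work surface, if the arm or the gripper's body presses on something with over 40 N, if the wrist force passes 120 N, or if a joint passes its speed limit or range.

## Working session

There is one attempt and no reset: what is moved stays moved. The work goes in short steps, Python scripts to look and compute and a shell command to move; the robot and the scene stay as the last step left them, time stands still between calls to the robot, and variables do not carry over. Pictures are saved under pics/ and viewed, at most 14 in all, crops included, and the job is handed in when it is done.

```bash
ls; mkdir -p pics
python3 - <<'E'
from cell import *
import cv2,numpy as np
for n in ["scene","top"]:
    im,d=grab_frame(n); cv2.imwrite(f"pics/{n}0.png",im[:,:,::-1]); np.savez(f"{n}0.npz",im=im,d=d)
    c=get_calibration(n); print(n,c["fx"],c["fy"],c["cx"],c["cy"],np.round(c["T"],3).tolist())
    for q in ["case0_c","crank_boss","crank_knob","shaft_tip","sorter","frame","plier","rest"]:
        print(q,[(round(r["score"],2),round(r["at"][0]*400),round(r["at"][1]*640)) for r in recognise(q,n)])
print(np.round(get_calibration("wrist")["mount"],4).tolist())
o=get_obs();print(o["clock"],o["position"],o["eef_rot"],o["gripper_width"])
E
```

```text
pics
scene 374.58553222922797 374.58553222922797 321.58892927001835 198.66077114595063 [[0.3, 0.777, -0.553, 1.221], [0.954, -0.243, 0.175, -0.188], [0.002, -0.58, -0.815, 1.168], [0.0, 0.0, 0.0, 1.0]]
case0_c [(0.78, 139, 357), (0.67, 184, 359), (0.57, 176, 435)]
crank_boss [(0.93, 232, 204)]
crank_knob [(0.63, 230, 209)]
shaft_tip []
sorter [(0.74, 298, 207), (0.72, 260, 413)]
frame [(0.68, 258, 417), (0.3, 279, 361)]
plier [(0.64, 201, 188), (0.61, 281, 362), (0.3, 232, 205), (0.28, 237, 275)]
rest [(0.88, 203, 188)]
top 520.9162957351717 520.9162957351717 316.0041105098508 195.46329693098923 [[-0.023, -0.99, 0.14, 0.259], [-1.0, 0.02, -0.021, 0.056], [0.018, -0.141, -0.99, 1.682], [0.0, 0.0, 0.0, 1.0]]
case0_c [(0.97, 219, 254), (0.89, 294, 233), (0.86, 208, 160)]
crank_boss [(0.62, 199, 437), (0.18, 171, 366)]
crank_knob [(0.6, 196, 444)]
shaft_tip [(0.36, 170, 212)]
sorter [(0.77, 127, 442)]
frame [(0.95, 121, 240), (0.6, 171, 211)]
plier [(0.5, 109, 292), (0.16, 176, 355)]
rest [(0.62, 250, 459)]
[[0.0009, -0.9577, -0.2877, 0.0727], [1.0, 0.0012, -0.0007, -0.0005], [0.001, -0.2877, 0.9577, -0.1432], [0.0, 0.0, 0.0, 1.0]]
0.9 [ 0.14612032 -0.6333441   0.23133367] [[ 9.74418788e-01  2.24739906e-01 -7.78180761e-06]
 [ 2.24739906e-01 -9.74418788e-01 -4.74133657e-06]
 [-8.64830708e-06  2.87116472e-06 -1.00000000e+00]] 0.08549055346052035
```

View pics/top0.png

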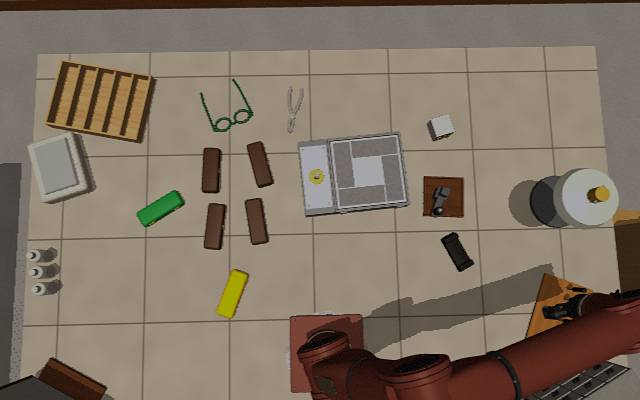

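View pics/scene0.png

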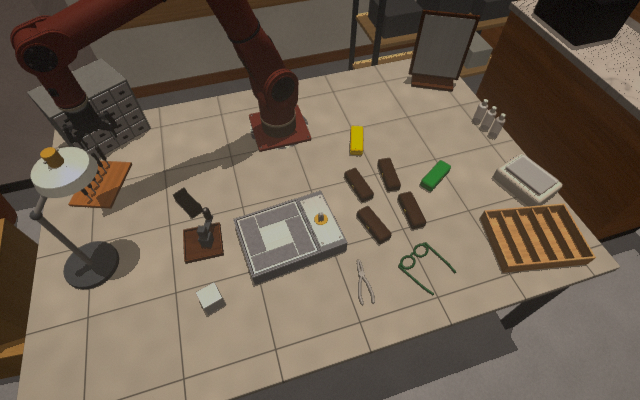

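The top view shows four brown cases at (col,row) (211,170), (260,164), (215,226) and (257,221). The lift's well is at (369,171), the shaft at (317,176) and the crank in its tray at (440,198). The green and yellow cases are look-alikes.

```bash
cat > h.py <<'E'
import numpy as np, cv2
from cell import *
def cloud(d,c,T):
    v,u=np.mgrid[0:d.shape[0],0:d.shape[1]]
    P=np.stack([(u-c["cx"])/c["fx"]*d,(v-c["cy"])/c["fy"]*d,d],-1)
    return P@T[:3,:3].T+T[:3,3]
def look(name):
    o=get_obs(); im,d=grab_frame(name); c=get_calibration(name)
    if name=="wrist":
        W=np.eye(4);W[:3,:3]=o["eef_rot"];W[:3,3]=o["position"];T=W@np.array(c["mount"])
    else: T=np.array(c["T"])
    P=cloud(d,c,T); P[d<=0]=np.nan
    return im,P
def rects(m,P,amin=60):
    n,l,s,ct=cv2.connectedComponentsWithStats(m.astype(np.uint8))
    out=[]
    for i in range(1,n):
        if s[i,4]<amin: continue
        q=P[l==i]; r=cv2.minAreaRect((q[:,:2]*1000).astype(np.float32))
        b=cv2.boxPoints(r); e=[b[1]-b[0],b[2]-b[1]]; e=max(e,key=np.linalg.norm)
        out.append((ct[i].round().tolist(),np.round(r[0],1).tolist(),sorted(np.round(r[1],1).tolist()),round(np.degrees(np.arctan2(e[1],e[0]))%180,1),round(float(np.median(q[:,2])*1000),1)))
    return out
E
python3 - <<'E'
from h import *
im,P=look("top")
hsv=cv2.cvtColor(im,cv2.COLOR_RGB2HSV)
z=P[...,2]; inb=(P[...,0]>.2)&(P[...,0]<1)&(abs(P[...,1])<.7)
print("all z>20"); 
for r in rects((z>.02)&(z<.2)&inb,P): print(r)
print("z>28<45")
for r in rects((z>.028)&(z<.045)&inb,P): print(r)
print("rim");
for r in rects((z>.05)&(z<.07)&inb,P,30): print(r)
print("high")
for r in rects((z>.075)&(z<.2)&inb&(P[...,0]>.5),P,5): print(r)
print("tray")
for r in rects((z>.009)&(z<.2)&inb&(P[...,0]>.5),P,200): print(r)
E
```

```text
all z>20
([128.0, 102.0], [805.7, 642.4], [155.9, 224.9], np.float32(169.3), 38.9)
([441.0, 127.0], [707.2, -392.5], [65.7, 65.8], np.float32(15.3), 60.1)
([353.0, 174.0], [559.5, -100.1], [242.7, 333.1], np.float32(94.8), 59.0)
([260.0, 164.0], [600.8, 199.2], [55.0, 145.9], np.float32(14.2), 33.5)
([211.0, 170.0], [583.1, 356.7], [55.3, 144.1], np.float32(178.2), 33.2)
([440.0, 200.0], [461.2, -367.7], [36.9, 100.0], np.float32(156.7), 68.6)
([535.0, 201.0], [464.9, -688.1], [24.2, 91.8], np.float32(178.2), 23.3)
([160.0, 208.0], [463.6, 518.4], [57.3, 146.5], np.float32(121.4), 33.4)
([256.0, 221.0], [416.1, 212.0], [54.8, 145.3], np.float32(9.0), 33.6)
([214.0, 226.0], [402.9, 344.5], [55.1, 146.2], np.float32(173.7), 33.6)
([458.0, 252.0], [305.4, -426.1], [50.9, 117.9], np.float32(27.8), 26.4)
([236.0, 281.0], [224.7, 275.3], [55.7, 71.6], np.float32(158.7), 33.1)
z>28<45
([111.0, 91.0], [843.2, 679.4], [38.8, 166.2], np.float32(0.8), 38.5)
([128.0, 100.0], [803.9, 606.1], [71.6, 208.1], np.float32(173.6), 37.2)
([145.0, 107.0], [798.1, 569.3], [9.8, 151.1], np.float32(167.1), 
[... 623 characters left out ...]
 [64.8, 65.9], np.float32(14.8), 61.0)
([354.0, 173.0], [559.3, -100.3], [242.1, 333.1], np.float32(94.9), 59.1)
([439.0, 199.0], [468.1, -372.2], [36.8, 79.0], np.float32(165.7), 60.4)
high
([317.0, 175.0], [550.4, 18.2], [15.8, 17.2], np.float32(178.6), 92.6)
([444.0, 187.0], [503.3, -376.3], [3.7, 9.3], np.float32(93.3), 97.2)
tray
([128.0, 103.0], [805.0, 643.0], [156.7, 225.4], np.float32(168.9), 34.1)
([441.0, 127.0], [707.2, -392.5], [65.7, 65.8], np.float32(15.3), 59.9)
([354.0, 164.0], [584.2, -97.4], [193.7, 335.6], np.float32(94.4), 59.1)
([260.0, 164.0], [600.8, 199.0], [57.3, 145.9], np.float32(14.4), 33.4)
([211.0, 170.0], [583.1, 356.7], [55.4, 144.1], np.float32(178.2), 32.9)
```

```bash
cat >> h.py <<'E'
def unit(v): return np.round(v,4).tolist()
def plan(x,y,z,yaw=None):
    """rows to type: translation first (tool axes now), then turn; yaw = of the tool's x axis"""
    o=get_obs();R=np.array(o["eef_rot"]);p=np.array(o["position"])
    d=R.T@(np.array([x,y,z])-p)/.2; n=max(1,int(np.ceil(np.linalg.norm(d)/.2)))
    print("clk",round(o["clock"],1),"p",np.round(p*1000,1),"yaw",round(np.degrees(np.arctan2(R[1,0],R[0,0])),1),"q7",round(o["joint_positions"][6],1),"w",round(o["gripper_width"]*1000,1))
    print(f"total {unit(d)}  {n} x {unit(d/n)}")
    if yaw is not None:
        t=(yaw-np.degrees(np.arctan2(R[1,0],R[0,0]))+180)%360-180
        u=-np.radians(t)/1.5; m=max(1,int(np.ceil(abs(u)/.08))); print(f"turn {t:.1f} deg: {m} x az {u/m:.4f}")
        RR=R@cv2.Rodrigues(np.array([0,0,u*1.5]))[0]
        tl=np.cross(RR[:,2],[0,0,-1]); print("tilt after",np.round(tl,4))
E
python3 - <<'E'
from h import *
im=np.load("top0.npz")["im"]
cv2.imwrite("pics/c1.png",cv2.resize(im[125:225,290:470,::-1],None,fx=4,fy=4,interpolation=2))
print([k for k in get_obs()])
plan(.6008,.1992,.15,194)
plan(.416,.212,.15,188)
E
```

```text
['clock', 'joint_positions', 'dq', 'tau', 'position', 'eef_rot', 'contact_force', 'ft_torque', 'gripper_force', 'gripper_width']
clk 0.9 p [ 146.2 -633.3  231.3] yaw 13.0 q7 -3.4 w 85.5
total [3.1509, -3.5451, 0.4068]  24 x [0.1313, -0.1477, 0.0169]
turn -179.0 deg: 27 x az 0.0771
tilt after [-0.  0.  0.]
clk 0.9 p [ 146.2 -633.3  231.3] yaw 13.0 q7 -3.4 w 85.5
total [2.2649, -3.8152, 0.4067]  23 x [0.0985, -0.1659, 0.0177]
turn 175.0 deg: 26 x az -0.0783
tilt after [-0.  0.  0.]
```

View pics/c1.png

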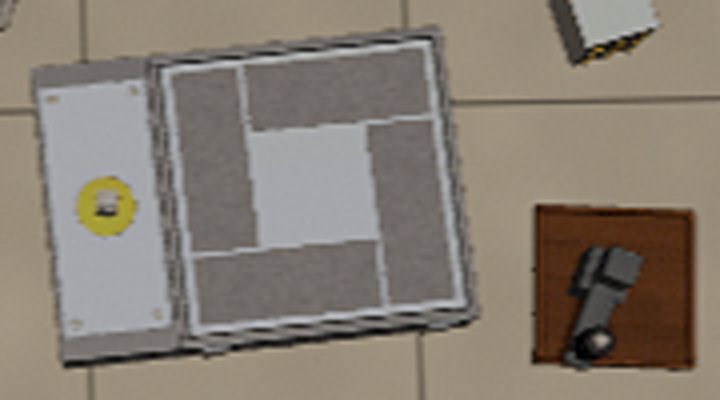

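Pads in lift axes: left (29,75), top (75,-29), right (-29,-75), bottom (-75,29). The crank knob points toward the robot. I'll move over the well for a closer look.

Run:
```python
from h import *
plan(.56,-.13,.30,4.9)
```

```text
clk 0.9 p [ 146.2 -633.3  231.3] yaw 13.0 q7 -3.4 w 85.5
total [2.5821, -1.9871, -0.3433]  17 x [0.1519, -0.1169, -0.0202]
turn -8.1 deg: 2 x az 0.0471
tilt after [-0.  0.  0.]
```

```bash
python3 -m pendant '[[[0.1519,-0.1169,-0.0202,0,0,0,1],[0.1519,-0.1169,-0.0202,0,0,0,1],[0.1519,-0.1169,-0.0202,0,0,0,1],[0.1519,-0.1169,-0.0202,0,0,0,1],[0.1519,-0.1169,-0.0202,0,0,0,1],[0.1519,-0.1169,-0.0202,0,0,0,1],[0.1519,-0.1169,-0.0202,0,0,0,1],[0.1519,-0.1169,-0.0202,0,0,0,1],[0.1519,-0.1169,-0.0202,0,0,0,1],[0.1519,-0.1169,-0.0202,0,0,0,1]]]' 30
python3 -m pendant '[[[0.1519,-0.1169,-0.0202,0,0,0,1],[0.1519,-0.1169,-0.0202,0,0,0,1],[0.1519,-0.1169,-0.0202,0,0,0,1],[0.1519,-0.1169,-0.0202,0,0,0,1],[0.1519,-0.1169,-0.0202,0,0,0,1],[0.1519,-0.1169,-0.0202,0,0,0,1],[0.1519,-0.1169,-0.0202,0,0,0,1],[0,0,0,0,0,0.047,1],[0,0,0,0,0,0.047,1],[0,0,0,0,0,0,1]]]'
python3 - <<'E'
from h import *
im,P=look("wrist"); np.savez("w1.npz",im=im,P=P); cv2.imwrite("pics/w1.png",im[:,:,::-1])
plan(.4162,.2122,.15,8.5)
E
```

```text
clock: 1.78
position: [0.3905, -0.3356, 0.2723]
eef_rot: [[0.974, 0.225, 0.0], [0.225, -0.974, -0.001], [0.0, 0.001, -1.0]]
contact_force: [0.8, -0.7, 0.6]
gripper_width: 0.0854
gripper_force: 0.0
clock: 2.62
position: [0.5603, -0.1292, 0.2999]
eef_rot: [[0.996, 0.084, -0.0], [0.084, -0.996, 0.0], [-0.0, -0.0, -1.0]]
contact_force: [0.1, -0.8, -0.8]
gripper_width: 0.0855
gripper_force: 0.0
clk 2.7 p [ 560.1 -129.9  299.9] yaw 5.0 q7 -79.9 w 85.2
total [-0.5678, -1.7665, 0.7497]  11 x [-0.0516, -0.1606, 0.0682]
turn 3.5 deg: 1 x az -0.0408
tilt after [ 0.0001 -0.0001  0.    ]
```

View pics/w1.png

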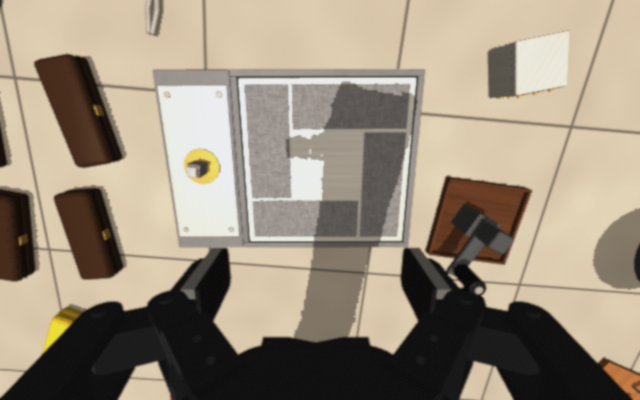

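The wrist view is clear: well at (325,160), shaft at (200,167), crank hub at (480,225) with its knob at (470,280) inside the tray, and the cases at left.

Run:
```python
from h import *
d=np.load("w1.npz");im,P=d["im"],d["P"];z=P[...,2]
ok=np.zeros(z.shape,bool); ok[:245]=1
print("lift",rects((z>.05)&(z<.07)&ok,P,1500))
print("shaft",rects((z>.09)&(z<.105)&ok&(P[...,1]>-.1)&(P[...,1]<.1),P,20))
print("shaft all",rects((z>.066)&(z<.105)&ok&(P[...,1]>-.1)&(P[...,1]<.1),P,20))
crk=(P[...,1]<-.29)&(P[...,0]<.56)&(P[...,0]>.38)
np.set_printoptions(suppress=True)
for a,b in((.088,.11),(.054,.068),(.096,.105),(.104,.13),(.009,.025)):
  print(a,b,rects((z>a)&(z<b)&crk,P,15))
cs=(z>.025)&(z<.042)&(P[...,1]>.1)
print("cases",*rects(cs,P,800),sep="\n")
```

```text
lift [([539.0, 64.0], [706.6, -388.6], [63.7, 66.1], np.float32(16.2), 62.2), ([292.0, 154.0], [560.8, -95.8], [233.8, 332.6], np.float32(94.9), 60.8)]
shaft [([193.0, 171.0], [548.6, 21.2], [16.3, 16.4], np.float32(86.4), 95.7)]
shaft all [([196.0, 169.0], [548.7, 20.9], [16.6, 16.6], np.float32(175.0), 91.8)]
0.088 0.11 [([499.0, 241.0], [488.9, -375.9], [26.2, 26.3], np.float32(158.8), 98.7), ([468.0, 278.0], [433.5, -348.1], [13.2, 24.0], np.float32(127.0), 99.3)]
0.054 0.068 [([469.0, 249.0], [460.2, -362.0], [29.1, 96.8], np.float32(151.3), 62.5)]
0.096 0.105 [([501.0, 242.0], [488.7, -376.0], [25.6, 25.9], np.float32(68.3), 99.0), ([468.0, 279.0], [433.5, -348.1], [13.1, 24.0], np.float32(127.0), 100.6)]
0.104 0.13 [([476.0, 286.0], [430.1, -351.1], [21.3, 23.2], np.float32(76.9), 114.5)]
0.009 0.025 [([476.0, 210.0], [484.4, -392.7], [129.8, 131.7], np.float32(87.1), 15.3), ([460.0, 215.0], [495.6, -360.2], [3.4, 36.0], np.float32(154.6), 16.9), ([496.0, 258.0], [424.3, -434.2], [30.6, 64.7], np.float32(119.6), 15.6), ([639.0, 267.0], [426.9, -681.8], [2.2, 21.8], np.float32(23.3), 9.8)]
cases
([74.0, 110.0], [600.3, 202.3], [55.5, 146.1], np.float32(14.1), 36.6)
([85.0, 234.0], [415.9, 214.7], [54.9, 144.4], np.float32(8.3), 36.4)
([10.0, 241.0], [399.8, 330.9], [30.0, 145.6], np.float32(169.4), 35.6)
```

```bash
python3 -m pendant '[[[-0.0516,-0.1606,0.05,0,0,0,1],[-0.0516,-0.1606,0.05,0,0,0,1],[-0.0516,-0.1606,0.05,0,0,0,1],[-0.0516,-0.1606,0.05,0,0,0,1],[-0.0516,-0.1606,0.05,0,0,0,1],[-0.0516,-0.1606,0.05,0,0,0,1],[-0.0516,-0.1606,0.05,0,0,0,1],[-0.0516,-0.1606,0.05,0,0,0,1],[-0.0516,-0.1606,0.05,0,0,0,1],[-0.0516,-0.1606,0.05,0,0,-0.04,1]]]' >/dev/null
python3 -m pendant '[[[-0.065,-0.16,0.0,0,0,0,1],[0,0,0,0,0,0,1],[0,0,0,0,0,0,1],[0,0,0,0,0,0,1],[0,0,0,0,0,0,1],[0,0,0,0,0,0,1],[0,0,0,0,0,0,1],[0,0,0,0,0,0,1],[0,0,0,0,0,0,1],[0,0,0,0,0,0,1]]]' >/dev/null
cat >> h.py <<'E'
def cases(name="wrist"):
    im,P=look(name);z=P[...,2]
    h=cv2.cvtColor(im,cv2.COLOR_RGB2HSV)
    m=(z>.024)&(z<.042)&(P[...,1]>.1)&(P[...,0]<.75)&((h[...,0]<18)&(h[...,2]<140))
    for r in rects(m,P,150): print(r)
    return im
E
python3 - <<'E'
from h import *
im=cases(); cases("top")
plan(.4162,.2135,.15,8.5); print(get_obs()["joint_positions"])
E
```

```text
([179.0, 29.0], [538.9, 362.0], [53.4, 57.5], np.float32(178.9), 36.5)
([356.0, 33.0], [559.2, 193.8], [52.8, 61.6], np.float32(14.3), 36.4)
([191.0, 165.0], [402.6, 347.4], [52.4, 143.3], np.float32(173.6), 36.5)
([311.0, 170.0], [415.9, 216.1], [54.3, 142.7], np.float32(8.9), 36.3)
([260.0, 164.0], [600.5, 199.7], [53.7, 144.8], np.float32(15.0), 33.9)
([210.0, 168.0], [584.8, 357.8], [55.7, 139.6], np.float32(179.8), 33.4)
([213.0, 232.0], [395.4, 345.2], [55.1, 130.7], np.float32(173.7), 33.8)
clk 4.4 p [412.2 211.  200. ] yaw 8.4 q7 -113.9 w 85.3
total [0.0217, -0.0095, 0.2501]  2 x [0.0108, -0.0048, 0.125]
turn 0.1 deg: 1 x az -0.0017
tilt after [-0. -0. -0.]
[  11.56285016    0.54602253  -43.67472094  109.46245275    0.39757694
   70.1427882  -113.89473204]
```

```bash
python3 -m pendant '[[[0.022,-0.0145,0,0,0,0,1],[0,0,0.19,0,0,0,1],[0,0,0.19,0,0,0,1],[0,0,0.19,0,0,0,1],[0,0,0.19,0,0,0,1],[0,0,0.15,0,0,0,1],[0,0,0.07,0,0,0,1],[0,0,0,0,0,0,-0.2],[0,0,0,0,0,0,-0.2],[0,0,0,0,0,0,-0.2]]]' 40
python3 -m pendant '[[[0,0,0,0,0,0,-0.2],[0,0,0,0,0,0,-0.2],[0,0,0,0,0,0,-0.2],[0,0,0,0,0,0,-0.2],[0,0,-0.1,0,0,0,-0.2],[0,0,-0.2,0,0,0,-0.2],[0,0,-0.2,0,0,0,-0.2],[0,0,-0.2,0,0,0,-0.2],[0,0,-0.15,0,0,0,-0.2],[0,0,0,0,0,0,-0.2]]]'
python3 - <<'E'
from h import *
o=get_obs();im,P=look("wrist"); cv2.imwrite("pics/w2.png",im[:,:,::-1])
R=np.array(o["eef_rot"]);Q=(P-o["position"])@R   # tool coords
m=(Q[...,2]<.02)&(Q[...,2]>-.04)&(cv2.cvtColor(im,cv2.COLOR_RGB2HSV)[...,0]<18)&(im[...,0].astype(int)-im[...,2]>12)
for r in rects(m,Q,300):print(r)
plan(.5858,-.0699,.17,4.9)
E
```

```text
clock: 5.27
position: [0.417, 0.2153, 0.0053]
eef_rot: [[0.989, 0.145, 0.001], [0.145, -0.989, 0.001], [0.002, -0.001, -1.0]]
contact_force: [3.6, 1.9, -0.3]
gripper_width: 0.0532
gripper_force: 42.8
clock: 6.1
position: [0.4189, 0.2163, 0.1806]
eef_rot: [[0.989, 0.145, 0.01], [0.145, -0.989, 0.002], [0.01, -0.001, -1.0]]
contact_force: [1.4, 0.8, 0.5]
gripper_width: 0.0531
gripper_force: 42.8
([315.0, 222.0], [18.9, 0.1], [61.0, 106.4], np.float32(3.5), -31.1)
clk 6.2 p [418.  215.4 177.6] yaw 8.3 q7 -115.8 w 53.7
total [0.6234, 1.5328, 0.0424]  9 x [0.0693, 0.1703, 0.0047]
turn -3.4 deg: 1 x az 0.0399
tilt after [-0.0011  0.0069  0.    ]
```

View pics/w2.png

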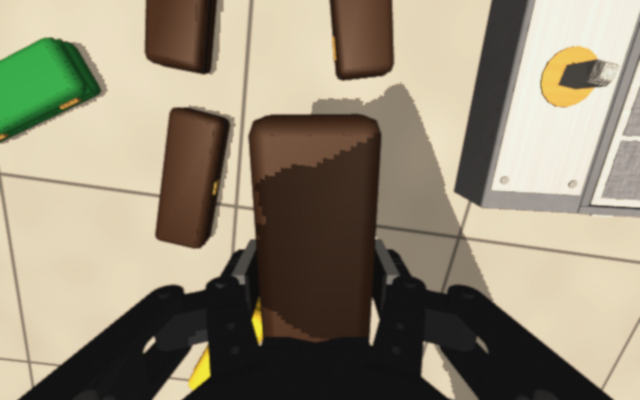

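```bash
python3 -m pendant '[[[0.0693,0.1703,0.0047,0,0,0,-0.2],[0.0693,0.1703,0.0047,0,0,0,-0.2],[0.0693,0.1703,0.0047,0,0,0,-0.2],[0.0693,0.1703,0.0047,0,0,0,-0.2],[0.0693,0.1703,0.0047,0,0,0,-0.2],[0.0693,0.1703,0.0047,0,0,0,-0.2],[0.0693,0.1703,0.0047,0,0,0,-0.2],[0.0693,0.1703,0.0047,0,0,0,-0.2],[0.0693,0.1703,0.0047,0,0,0.04,-0.2],[0,0,0,0,0,0,-0.2]]]'
cat >> h.py <<'E'
def lift(show=None,ymax=-.02):
    im,P=look("wrist");z=P[...,2];y=P[...,1]
    g=cv2.cvtColor(im,cv2.COLOR_RGB2HSV)
    # deck + slab white areas, and rim
    m=(z>.052)&(z<.068)&(P[...,0]<.75)&(P[...,0]>.38)&(y>-.32)&(y<.12)&(g[...,1]<60)
    for r in rects(m,P,1000): print(r)
    s=(z>.072)&(z<.105)&(y>-.03)&(y<.07)&(P[...,0]>.5)&(P[...,0]<.6)
    for r in rects(s,P,20): print("shaft",r)
    if show: cv2.imwrite(show,im[:,:,::-1])
    return im,P
E
python3 - <<'E'
from h import *
im,P=lift("pics/w3.png");np.savez("w3.npz",im=im,P=P)
plan(.5858,-.0699,.12,4.9)
E
```

```text
clock: 6.98
position: [0.5852, -0.0793, 0.1633]
eef_rot: [[0.997, 0.073, -0.002], [0.073, -0.997, -0.003], [-0.002, 0.002, -1.0]]
contact_force: [-1.1, -1.5, -1.0]
gripper_width: 0.0534
gripper_force: 42.6
([348.0, 170.0], [575.0, -94.9], [207.1, 333.6], np.float32(94.6), 60.7)
shaft ([192.0, 237.0], [548.9, 21.1], [16.9, 17.1], np.float32(86.2), 91.7)
clk 7.0 p [584.1 -75.3 163.4] yaw 4.5 q7 -89.6 w 53.8
total [0.0111, -0.0264, 0.217]  2 x [0.0055, -0.0132, 0.1085]
turn 0.4 deg: 1 x az -0.0046
tilt after [ 0.0005 -0.0026  0.    ]
```

View pics/w3.png

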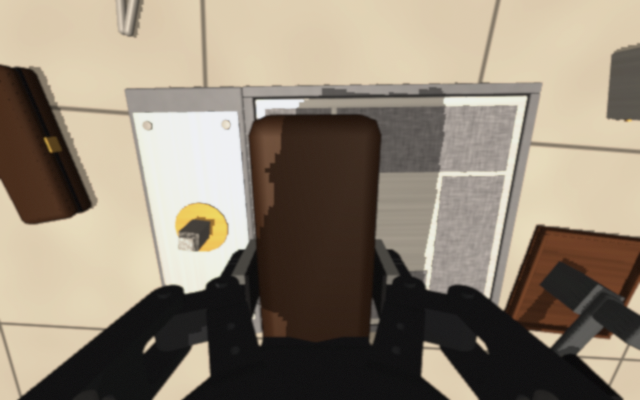

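```bash
python3 -m pendant '[[[0.0132,-0.041,0,0,0,-0.004,-0.2],[0,0,0.1,0,0,0,-0.2],[0,0,0.15,0,0,0,-0.2],[0,0,0.1,0,0,0,-0.2],[0,0,0.08,0,0,0,-0.2],[0,0,0.04,0,0,0,-0.2],[0,0,0.02,0,0,0,-0.2],[0,0,0.004,0,0,0,-0.2],[0,0,0,0,0,0,-0.2],[0,0,0,0,0,0,-0.2]]]'
```

```text
clock: 7.87
position: [0.5866, -0.0619, 0.0679]
eef_rot: [[0.996, 0.092, 0.002], [0.092, -0.996, -0.0], [0.002, 0.0, -1.0]]
contact_force: [0.1, 0.1, -1.4]
gripper_width: 0.0534
gripper_force: 42.7
```

```bash
python3 -m pendant '[[[0,0.025,0,0,0,0.006,-0.2],[0,0,0.005,0,0,0,-0.2],[0,0,0.005,0,0,0,-0.2],[0,0,0.0,0,0,0,-0.2],[0,0,0,0,0,0,-0.2],[0,0,0,0,0,0,-0.2],[0,0,0,0,0,0,-0.2],[0,0,0,0,0,0,-0.2],[0,0,0,0,0,0,-0.2],[0,0,0,0,0,0,-0.2]]]'
```

```text
clock: 8.7
position: [0.5866, -0.0673, 0.0649]
eef_rot: [[0.997, 0.083, 0.0], [0.083, -0.997, -0.0], [0.0, 0.0, -1.0]]
contact_force: [-0.6, -1.6, 2.8]
gripper_width: 0.0531
gripper_force: 42.9
```

```bash
python3 -m pendant '[[[0,0,0,0,0,0,0.5],[0,0,0,0,0,0,0.5],[0,0,0,0,0,0,0.5],[0,0,-0.1,0,0,0,0.5],[0,0,-0.2,0,0,0,0.5],[0,0,-0.2,0,0,0,1],[0,0,-0.2,0,0,0,1],[-0.1,0,-0.15,0,0,0,1],[-0.1,0,0,0,0,0,1],[0,0,0,0,0,0,1]]]'
python3 -m pendant '[[[-0.1,0,0,0,0,0,1],[0,0,0,0,0,0,1],[0,0,0,0,0,0,1],[0,0,0,0,0,0,1],[0,0,0,0,0,0,1],[0,0,0,0,0,0,1],[0,0,0,0,0,0,1],[0,0,0,0,0,0,1],[0,0,0,0,0,0,1],[0,0,0,0,0,0,1]]]'
cat >> h.py <<'E'
WELL=np.array([.5635,-.144]);A=np.radians(4.8)
L=np.array([[np.cos(A),-np.sin(A)],[np.sin(A),np.cos(A)]])
def placed(show=None,cam="wrist"):
    im,P=look(cam);z=P[...,2]
    m=(z>.083)&(z<.102)&(P[...,0]>.43)&(P[...,0]<.7)&(P[...,1]>-.28)&(P[...,1]<-.02)
    for r in rects(m,P,300):
        print(r,"lift xy",np.round(L.T@(np.array(r[1])/1000-WELL)*1000,1))
    if show: cv2.imwrite(show,im[:,:,::-1])
E
python3 - <<'E'
from h import *
placed("pics/w4.png"); lift()
cases("top")
plan(.6,.200,.2,14.3)
E
```

```text
clock: 9.53
position: [0.5453, -0.0707, 0.2371]
eef_rot: [[0.997, 0.082, 0.003], [0.082, -0.997, -0.002], [0.003, 0.002, -1.0]]
contact_force: [0.1, -0.8, -0.4]
gripper_width: 0.0852
gripper_force: 0.0
clock: 10.37
position: [0.5267, -0.0721, 0.2347]
eef_rot: [[0.997, 0.083, -0.0], [0.083, -0.997, 0.0], [-0.0, -0.0, -1.0]]
contact_force: [-0.1, 0.1, 0.3]
gripper_width: 0.0855
gripper_force: 0.0
([316.0, 118.0], [585.3, -67.3], [54.8, 144.0], np.float32(5.4), 96.0) lift xy [28.1 74.6]
([348.0, 137.0], [557.4, -96.6], [241.2, 332.9], np.float32(95.0), 60.7)
shaft ([225.0, 154.0], [548.6, 21.3], [16.3, 16.6], np.float32(85.9), 93.7)
([260.0, 164.0], [600.6, 200.0], [54.0, 147.3], np.float32(14.3), 34.1)
([211.0, 170.0], [583.8, 357.4], [54.1, 145.1], np.float32(177.3), 33.7)
([214.0, 226.0], [402.7, 345.0], [54.7, 145.4], np.float32(173.9), 33.5)
clk 10.5 p [526.7 -72.2 234.7] yaw 4.7 q7 -85.4 w 85.6
total [0.478, -1.326, 0.1738]  8 x [0.0597, -0.1658, 0.0217]
turn 9.6 deg: 2 x az -0.0556
tilt after [-0.  0.  0.]
```

View pics/w4.png

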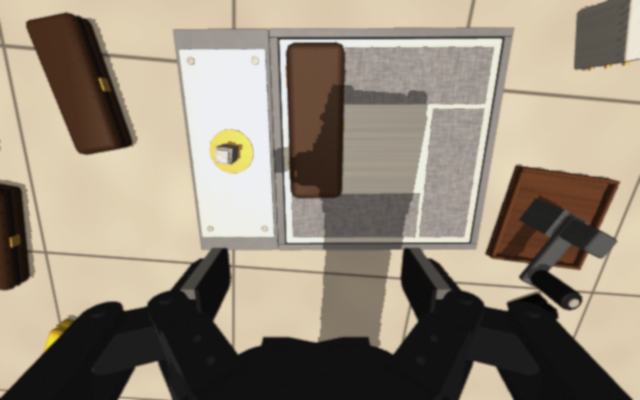

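```bash
python3 -m pendant '[[[0.0597,-0.1665,0.045,0,0,0,1],[0.0597,-0.1665,0.045,0,0,0,1],[0.0597,-0.1665,0.045,0,0,0,1],[0.0597,-0.1665,0.045,0,0,0,1],[0.0597,-0.1665,0.045,0,0,0,1],[0.0597,-0.1665,0.045,0,0,0,1],[0.0597,-0.1665,0.045,0,0,0,1],[0.0597,-0.1665,0.045,0,0,0,1],[0,0,0,0,0,-0.0556,1],[0,0,0,0,0,-0.0556,1]]]'
python3 -m pendant '[[[0,0,0,0,0,0,1],[0,0,0,0,0,0,1],[0,0,0,0,0,0,1],[0,0,0,0,0,0,1],[0,0,0,0,0,0,1],[0,0,0,0,0,0,1],[0,0,0,0,0,0,1],[0,0,0,0,0,0,1],[0,0,0,0,0,0,1],[0,0,0,0,0,0,1]]]'
python3 - <<'E'
from h import *
cases()
plan(.6003,.2018,.004,14.3)
E
```

```text
clock: 11.35
position: [0.5989, 0.2046, 0.1617]
eef_rot: [[0.967, 0.255, -0.002], [0.255, -0.967, 0.001], [-0.001, -0.002, -1.0]]
contact_force: [1.1, -1.4, -0.7]
gripper_width: 0.0855
gripper_force: 0.0
clock: 12.18
position: [0.5998, 0.2012, 0.1628]
eef_rot: [[0.969, 0.247, 0.0], [0.247, -0.969, 0.0], [0.0, -0.0, -1.0]]
contact_force: [0.9, 0.4, 0.4]
gripper_width: 0.0856
gripper_force: 0.0
([151.0, 156.0], [584.9, 359.6], [52.6, 142.9], np.float32(177.7), 36.5)
([314.0, 179.0], [601.9, 203.5], [55.0, 141.7], np.float32(14.3), 36.3)
([149.0, 282.0], [442.9, 344.5], [48.7, 64.6], np.float32(173.6), 36.1)
([148.0, 368.0], [340.3, 341.2], [18.6, 24.9], np.float32(95.7), 36.0)
clk 12.2 p [599.8 201.2 162.8] yaw 14.3 q7 -109.9 w 85.2
total [0.0029, -0.0022, 0.7939]  4 x [0.0007, -0.0006, 0.1985]
turn 0.0 deg: 1 x az -0.0001
tilt after [-0.0001  0.0001  0.    ]
```

```bash
python3 -m pendant '[[[0.007,-0.004,0.1,0,0,0,1],[0,0,0.19,0,0,0,1],[0,0,0.19,0,0,0,1],[0,0,0.15,0,0,0,1],[0,0,0.1,0,0,0,1],[0,0,0.06,0,0,0,1],[0,0,0,0,0,0,1],[0,0,0,0,0,0,-0.2],[0,0,0,0,0,0,-0.2],[0,0,0,0,0,0,-0.2]]]' 40
python3 -m pendant '[[[0,0,0,0,0,0,-0.2],[0,0,0,0,0,0,-0.2],[0,0,0,0,0,0,-0.2],[0,0,-0.1,0,0,0,-0.2],[0,0,-0.2,0,0,0,-0.2],[0,0,-0.2,0,0,0,-0.2],[0,0,-0.2,0,0,0,-0.2],[0,0,-0.15,0,0,0,-0.2],[0,0,0,0,0,0,-0.2],[0,0,0,0,0,0,-0.2]]]'
python3 - <<'E'
from h import *
p=WELL+L@np.array([.075,-.029]); print(p)
plan(*p,.17,94.8)
E
```

```text
clock: 13.07
position: [0.6023, 0.2029, 0.0069]
eef_rot: [[0.969, 0.247, 0.003], [0.247, -0.969, 0.001], [0.003, -0.0, -1.0]]
contact_force: [1.5, -0.4, 1.3]
gripper_width: 0.0533
gripper_force: 42.9
clock: 13.9
position: [0.6021, 0.2029, 0.1777]
eef_rot: [[0.969, 0.247, 0.005], [0.247, -0.969, 0.001], [0.005, 0.0, -1.0]]
contact_force: [0.3, 0.4, -2.1]
gripper_width: 0.0533
gripper_force: 42.8
[ 0.64066362 -0.16662245]
clk 13.9 p [602.1 202.9 177.7] yaw 14.3 q7 -109.7 w 53.3
total [-0.2694, 1.8379, 0.0378]  10 x [-0.0269, 0.1838, 0.0038]
turn 80.5 deg: 12 x az -0.0781
tilt after [-0.001   0.0049  0.    ]
```

```bash
python3 -m pendant '[[[-0.0269,0.1838,0.0038,0,0,0,-0.2],[-0.0269,0.1838,0.0038,0,0,0,-0.2],[-0.0269,0.1838,0.0038,0,0,0,-0.2],[-0.0269,0.1838,0.0038,0,0,0,-0.2],[-0.0269,0.1838,0.0038,0,0,0,-0.2],[-0.0269,0.1838,0.0038,0,0,0,-0.2],[-0.0269,0.1838,0.0038,0,0,0,-0.2],[-0.0269,0.1838,0.0038,0,0,0,-0.2],[-0.0269,0.1838,0.0038,0,0,0,-0.2],[-0.0269,0.1838,0.0038,0,0,0,-0.2]]]' >/dev/null
python3 -m pendant '[[[0,0,0,0,0,-0.078,-0.2],[0,0,0,0,0,-0.078,-0.2],[0,0,0,0,0,-0.078,-0.2],[0,0,0,0,0,-0.078,-0.2],[0,0,0,0,0,-0.078,-0.2],[0,0,0,0,0,-0.078,-0.2],[0,0,0,0,0,-0.078,-0.2],[0,0,0,0,0,-0.078,-0.2],[0,0,0,0,0,-0.078,-0.2],[0,0,0,0,0,-0.078,-0.2]]]' >/dev/null
python3 -m pendant '[[[0,0,0,0,0,-0.078,-0.2],[0,0,0,0,0,-0.079,-0.2],[0,0,0,0,0,0,-0.2],[0,0,0,0,0,0,-0.2],[0,0,0,0,0,0,-0.2],[0,0,0,0,0,0,-0.2],[0,0,0,0,0,0,-0.2],[0,0,0,0,0,0,-0.2],[0,0,0,0,0,0,-0.2],[0,0,0,0,0,0,-0.2]]]'
python3 - <<'E'
from h import *
o=get_obs();im,P=look("wrist");R=np.array(o["eef_rot"]);Q=(P-o["position"])@R
m=(Q[...,2]<-.02)&(Q[...,2]>-.04)&(abs(Q[...,1])<.035)&(im[...,0].astype(int)-im[...,2]>12)
print("front end of held case, tool x",np.nanmax(Q[m][:,0]),"y",np.percentile(Q[m][:,1],[1,99]))
placed()
plan(.6403,-.1665,.0645,94.8)
E
```

```text
clock: 16.4
position: [0.6396, -0.1671, 0.1672]
eef_rot: [[-0.084, 0.996, 0.0], [0.996, 0.084, -0.0], [-0.0, 0.0, -1.0]]
contact_force: [-1.5, -0.4, -0.5]
gripper_width: 0.0532
gripper_force: 42.7
front end of held case, tool x 0.07234879515519507 y [-0.02671911  0.02504827]
([249.0, 62.0], [585.6, -67.1], [55.3, 144.3], np.float32(5.1), 96.0) lift xy [28.5 74.8]
clk 16.5 p [ 639.6 -167.2  167.2] yaw 94.8 q7 0.5 w 53.0
total [0.0032, 0.0036, 0.5135]  3 x [0.0011, 0.0012, 0.1712]
turn -0.0 deg: 1 x az 0.0002
tilt after [0.     0.0001 0.    ]
```

```bash
python3 -m pendant '[[[0.003,0.004,0.15,0,0,0,-0.2],[0,0,0.15,0,0,0,-0.2],[0,0,0.1,0,0,0,-0.2],[0,0,0.06,0,0,0,-0.2],[0,0,0.03,0,0,0,-0.2],[0,0,0.01,0,0,0,-0.2],[0,0,0.005,0,0,0,-0.2],[0,0,0,0,0,0,-0.2],[0,0,0,0,0,0,-0.2],[0,0,0,0,0,0,-0.2]]]'
python3 -m pendant '[[[0,0,0,0,0,0,0.5],[0,0,0,0,0,0,0.5],[0,0,0,0,0,0,0.5],[0,0,-0.1,0,0,0,0.5],[0,0,-0.2,0,0,0,0.5],[0,0,-0.2,0,0,0,1],[0,0,-0.2,0,0,0,1],[0,0,-0.15,0,0,0,1],[0,0,0,0,0,0,1],[0,0,0,0,0,0,1]]]'
python3 - <<'E'
from h import *
plan(.5837,.3585,.17,178)
plan(.4026,.3465,.17,174)
cases("top")
E
```

```text
clock: 17.33
position: [0.641, -0.1666, 0.0672]
eef_rot: [[-0.084, 0.996, 0.001], [0.996, 0.084, -0.0], [-0.001, 0.001, -1.0]]
contact_force: [-0.4, -0.3, -0.8]
gripper_width: 0.0532
gripper_force: 42.8
clock: 18.17
position: [0.6414, -0.1664, 0.2384]
eef_rot: [[-0.084, 0.996, 0.004], [0.996, 0.084, -0.001], [-0.001, 0.004, -1.0]]
contact_force: [0.1, -0.1, 0.1]
gripper_width: 0.0854
gripper_force: 0.0
clk 18.2 p [ 641.4 -166.4  238.4] yaw 94.8 q7 1.9 w 85.4
total [2.6399, -0.0678, 0.3381]  14 x [0.1886, -0.0048, 0.0242]
turn 83.2 deg: 13 x az -0.0744
tilt after [0.0011 0.0038 0.    ]
clk 18.2 p [ 641.4 -166.4  238.4] yaw 94.8 q7 1.9 w 85.4
total [2.6563, -0.9752, 0.3348]  15 x [0.1771, -0.065, 0.0223]
turn 79.2 deg: 12 x az -0.0768
tilt after [0.0011 0.0038 0.    ]
([211.0, 170.0], [583.7, 357.3], [54.7, 145.1], np.float32(178.1), 33.4)
([214.0, 226.0], [402.3, 344.5], [54.1, 145.4], np.float32(173.7), 33.5)
```

```bash
python3 -m pendant '[[[0.1771,-0.065,0.0223,0,0,0,1],[0.1771,-0.065,0.0223,0,0,0,1],[0.1771,-0.065,0.0223,0,0,0,1],[0.1771,-0.065,0.0223,0,0,0,1],[0.1771,-0.065,0.0223,0,0,0,1],[0.1771,-0.065,0.0223,0,0,0,1],[0.1771,-0.065,0.0223,0,0,0,1],[0.1771,-0.065,0.0223,0,0,0,1],[0.1771,-0.065,0.0223,0,0,0,1],[0.1771,-0.065,0.0223,0,0,0,1]]]' >/dev/null
python3 -m pendant '[[[0.1771,-0.065,0.0223,0,0,0,1],[0.1771,-0.065,0.0223,0,0,0,1],[0.1771,-0.065,0.0223,0,0,0,1],[0.1771,-0.065,0.0223,0,0,0,1],[0.1771,-0.065,0.0223,0,0,0,1],[0,0,0,0,0,-0.0768,1],[0,0,0,0,0,-0.0768,1],[0,0,0,0,0,-0.0768,1],[0,0,0,0,0,-0.0768,1],[0,0,0,0,0,-0.0768,1]]]' >/dev/null
python3 -m pendant '[[[0,0,0,0,0,-0.0768,1],[0,0,0,0,0,-0.0768,1],[0,0,0,0,0,-0.0768,1],[0,0,0,0,0,-0.0768,1],[0,0,0,0,0,-0.0768,1],[0,0,0,0,0,-0.0768,1],[0,0,0,0,0,-0.0768,1],[0,0,0,0,0,0,1],[0,0,0,0,0,0,1],[0,0,0,0,0,0,1]]]'
python3 -m pendant '[[[0,0,0,0,0,0,1],[0,0,0,0,0,0,1],[0,0,0,0,0,0,1],[0,0,0,0,0,0,1],[0,0,0,0,0,0,1],[0,0,0,0,0,0,1],[0,0,0,0,0,0,1],[0,0,0,0,0,0,1],[0,0,0,0,0,0,1],[0,0,0,0,0,0,1]]]'
python3 - <<'E'
from h import *
cases();placed(cam="top")
plan(.4026,.3465,.005,174)
E
```

```text
clock: 20.72
position: [0.401, 0.3461, 0.1685]
eef_rot: [[-0.994, 0.108, -0.001], [0.108, 0.994, -0.0], [0.001, -0.001, -1.0]]
contact_force: [0.1, 0.7, -0.9]
gripper_width: 0.0856
gripper_force: 0.0
clock: 21.55
position: [0.4013, 0.3465, 0.1693]
eef_rot: [[-0.995, 0.104, -0.0], [0.104, 0.995, 0.0], [0.0, 0.0, -1.0]]
contact_force: [-0.4, -0.1, 0.2]
gripper_width: 0.0849
gripper_force: 0.0
([317.0, 180.0], [400.1, 349.0], [54.9, 143.2], np.float32(174.0), 36.5)
([376.0, 318.0], [570.7, 397.8], [51.7, 79.0], np.float32(177.1), 36.5)
([632.0, 390.0], [706.5, 719.6], [2.9, 29.8], np.float32(77.8), 31.5)
([376.0, 145.0], [640.6, -170.3], [55.7, 144.9], np.float32(95.7), 93.8) lift xy [ 74.6 -32.7]
([345.0, 163.0], [585.2, -70.2], [54.8, 145.3], np.float32(5.4), 93.7) lift xy [27.8 71.7]
clk 21.6 p [401.3 346.5 169.3] yaw 174.0 q7 20.5 w 85.3
total [-0.0064, 0.0008, 0.8213]  5 x [-0.0013, 0.0002, 0.1643]
turn -0.0 deg: 1 x az 0.0004
tilt after [-0. -0. -0.]
```

```bash
python3 -m pendant '[[[0.002,0.011,0.1,0,0,0,1],[0,0,0.19,0,0,0,1],[0,0,0.19,0,0,0,1],[0,0,0.17,0,0,0,1],[0,0,0.12,0,0,0,1],[0,0,0.05,0,0,0,1],[0,0,0,0,0,0,1],[0,0,0,0,0,0,-0.2],[0,0,0,0,0,0,-0.2],[0,0,0,0,0,0,-0.2]]]' 40
python3 -m pendant '[[[0,0,0,0,0,0,-0.2],[0,0,0,0,0,0,-0.2],[0,0,0,0,0,0,-0.2],[0,0,-0.1,0,0,0,-0.2],[0,0,-0.2,0,0,0,-0.2],[0,0,-0.2,0,0,0,-0.2],[0,0,-0.2,0,0,0,-0.2],[0,0,-0.15,0,0,0,-0.2],[0,0,0,0,0,0,-0.2],[0,0,0,0,0,0,-0.2]]]'
python3 - <<'E'
from h import *
cases("top")
p=WELL+L@np.array([-.075,.029]); print(p)
plan(*p,.17,94.8)
E
```

```text
clock: 22.48
position: [0.4022, 0.3496, 0.0072]
eef_rot: [[-0.995, 0.104, 0.002], [0.104, 0.995, 0.001], [-0.002, 0.002, -1.0]]
contact_force: [-0.6, -1.0, 6.6]
gripper_width: 0.0537
gripper_force: 41.4
clock: 23.32
position: [0.4022, 0.3494, 0.1776]
eef_rot: [[-0.995, 0.105, 0.005], [0.105, 0.995, 0.001], [-0.004, 0.002, -1.0]]
contact_force: [0.2, -0.1, -1.9]
gripper_width: 0.0532
gripper_force: 43.1
([200.0, 163.0], [606.5, 391.6], [55.0, 146.0], np.float32(177.3), 33.5)
[ 0.48633638 -0.12137755]
clk 23.4 p [401.6 348.5 175.9] yaw 174.0 q7 21.5 w 53.5
total [-0.6671, -2.2924, 0.0309]  12 x [-0.0556, -0.191, 0.0026]
turn -79.2 deg: 12 x az 0.0768
tilt after [0.0002 0.0021 0.    ]
```

```bash
python3 -m pendant '[[[-0.0556,-0.191,0.0026,0,0,0,-0.2],[-0.0556,-0.191,0.0026,0,0,0,-0.2],[-0.0556,-0.191,0.0026,0,0,0,-0.2],[-0.0556,-0.191,0.0026,0,0,0,-0.2],[-0.0556,-0.191,0.0026,0,0,0,-0.2],[-0.0556,-0.191,0.0026,0,0,0,-0.2],[-0.0556,-0.191,0.0026,0,0,0,-0.2],[-0.0556,-0.191,0.0026,0,0,0,-0.2],[-0.0556,-0.191,0.0026,0,0,0,-0.2],[-0.0556,-0.191,0.0026,0,0,0,-0.2]]]' >/dev/null
python3 -m pendant '[[[-0.0556,-0.191,0.0026,0,0,0,-0.2],[-0.0556,-0.191,0.0026,0,0,0,-0.2],[0,0,0,0,0,0.0768,-0.2],[0,0,0,0,0,0.0768,-0.2],[0,0,0,0,0,0.0768,-0.2],[0,0,0,0,0,0.0768,-0.2],[0,0,0,0,0,0.0768,-0.2],[0,0,0,0,0,0.0768,-0.2],[0,0,0,0,0,0.0768,-0.2],[0,0,0,0,0,0.0768,-0.2]]]' >/dev/null
python3 -m pendant '[[[0,0,0,0,0,0.0768,-0.2],[0,0,0,0,0,0.0768,-0.2],[0,0,0,0,0,0.0768,-0.2],[0,0,0,0,0,0.0768,-0.2],[0,0,0,0,0,0,-0.2],[0,0,0,0,0,0,-0.2],[0,0,0,0,0,0,-0.2],[0,0,0,0,0,0,-0.2],[0,0,0,0,0,0,-0.2],[0,0,0,0,0,0,-0.2]]]'
python3 -m pendant '[[[0,0,0,0,0,0,-0.2],[0,0,0,0,0,0,-0.2],[0,0,0,0,0,0,-0.2],[0,0,0,0,0,0,-0.2],[0,0,0,0,0,0,-0.2],[0,0,0,0,0,0,-0.2],[0,0,0,0,0,0,-0.2],[0,0,0,0,0,0,-0.2],[0,0,0,0,0,0,-0.2],[0,0,0,0,0,0,-0.2]]]'
python3 - <<'E'
from h import *
o=get_obs();im,P=look("wrist");R=np.array(o["eef_rot"]);Q=(P-o["position"])@R
m=(Q[...,2]<-.02)&(Q[...,2]>-.04)&(abs(Q[...,1])<.035)&(im[...,0].astype(int)-im[...,2]>12)
print("front end of held case, tool x",np.nanmax(Q[m][:,0]),"y",np.percentile(Q[m][:,1],[1,99]))
placed()
plan(.4861,-.1214,.066,94.8)
E
```

```text
clock: 25.87
position: [0.4862, -0.1211, 0.1689]
eef_rot: [[-0.085, 0.996, -0.0], [0.996, 0.085, 0.0], [0.0, -0.0, -1.0]]
contact_force: [-0.6, -1.1, -0.6]
gripper_width: 0.0529
gripper_force: 43.2
clock: 26.7
position: [0.4863, -0.1211, 0.169]
eef_rot: [[-0.084, 0.996, 0.0], [0.996, 0.084, 0.0], [0.0, 0.0, -1.0]]
contact_force: [-1.0, 0.6, -1.0]
gripper_width: 0.0533
gripper_force: 43.2
front end of held case, tool x 0.0731149374872321 y [-0.02656539  0.02469029]
([464.0, 147.0], [587.7, -67.1], [54.6, 136.7], np.float32(4.9), 96.2) lift xy [30.5 74.6]
([496.0, 242.0], [637.6, -152.0], [54.0, 116.2], np.float32(94.8), 96.0) lift xy [ 73.2 -14.2]
clk 26.8 p [ 486.2 -121.1  169. ] yaw 94.8 q7 7.9 w 53.5
total [-0.0016, -0.0007, 0.515]  3 x [-0.0005, -0.0002, 0.1717]
turn -0.0 deg: 1 x az 0.0003
tilt after [-0.     -0.0001 -0.    ]
```

```bash
python3 -m pendant '[[[-0.003,-0.001,0.15,0,0,0,-0.2],[0,0,0.15,0,0,0,-0.2],[0,0,0.1,0,0,0,-0.2],[0,0,0.06,0,0,0,-0.2],[0,0,0.04,0,0,0,-0.2],[0,0,0.01,0,0,0,-0.2],[0,0,0.005,0,0,0,-0.2],[0,0,0,0,0,0,-0.2],[0,0,0,0,0,0,-0.2],[0,0,0,0,0,0,-0.2]]]'
python3 -m pendant '[[[0,0,0,0,0,0,0.5],[0,0,0,0,0,0,0.5],[0,0,0,0,0,0,0.5],[0,0,-0.1,0,0,0,0.5],[0,0,-0.2,0,0,0,0.5],[0,0,-0.2,0,0,0,1],[0,0,-0.2,0,0,0,1],[0,0,-0.15,0,0,0,1],[0,0,0,0,0,0,1],[0,0,0,0,0,0,1]]]'
python3 - <<'E'
from h import *
cases("top")
plan(.6060,.3935,.15,177)
E
```

```text
clock: 27.63
position: [0.4869, -0.1218, 0.0668]
eef_rot: [[-0.084, 0.996, 0.002], [0.996, 0.084, -0.001], [-0.001, 0.001, -1.0]]
contact_force: [0.5, -0.2, 1.3]
gripper_width: 0.0533
gripper_force: 43.3
clock: 28.47
position: [0.4871, -0.122, 0.2379]
eef_rot: [[-0.084, 0.996, 0.003], [0.996, 0.084, -0.002], [-0.002, 0.003, -1.0]]
contact_force: [-0.8, 0.6, 0.1]
gripper_width: 0.085
gripper_force: 0.0
([200.0, 163.0], [606.5, 391.9], [56.0, 146.1], np.float32(176.7), 33.3)
clk 28.5 p [ 486.2 -121.9  236.3] yaw 94.8 q7 10.7 w 85.3
total [2.518, 0.8126, 0.4296]  14 x [0.1799, 0.058, 0.0307]
turn 82.2 deg: 12 x az -0.0797
tilt after [0.0009 0.0008 0.    ]
```

```bash
python3 -m pendant '[[[0.1799,0.058,0.0307,0,0,0,1],[0.1799,0.058,0.0307,0,0,0,1],[0.1799,0.058,0.0307,0,0,0,1],[0.1799,0.058,0.0307,0,0,0,1],[0.1799,0.058,0.0307,0,0,0,1],[0.1799,0.058,0.0307,0,0,0,1],[0.1799,0.058,0.0307,0,0,0,1],[0.1799,0.058,0.0307,0,0,0,1],[0.1799,0.058,0.0307,0,0,0,1],[0.1799,0.058,0.0307,0,0,0,1]]]' >/dev/null
python3 -m pendant '[[[0.1799,0.058,0.0307,0,0,0,1],[0.1799,0.058,0.0307,0,0,0,1],[0.1799,0.058,0.0307,0,0,0,1],[0.1799,0.058,0.0307,0,0,0,1],[0,0,0,0,0,-0.0797,1],[0,0,0,0,0,-0.0797,1],[0,0,0,0,0,-0.0797,1],[0,0,0,0,0,-0.0797,1],[0,0,0,0,0,-0.0797,1],[0,0,0,0,0,-0.0797,1]]]' >/dev/null
python3 -m pendant '[[[0,0,0,0,0,-0.0797,1],[0,0,0,0,0,-0.0797,1],[0,0,0,0,0,-0.0797,1],[0,0,0,0,0,-0.0797,1],[0,0,0,0,0,-0.0797,1],[0,0,0,0,0,-0.0797,1],[0,0,0,0,0,0,1],[0,0,0,0,0,0,1],[0,0,0,0,0,0,1],[0,0,0,0,0,0,1]]]' >/dev/null
python3 -m pendant '[[[0,0,0,0,0,0,1],[0,0,0,0,0,0,1],[0,0,0,0,0,0,1],[0,0,0,0,0,0,1],[0,0,0,0,0,0,1],[0,0,0,0,0,0,1],[0,0,0,0,0,0,1],[0,0,0,0,0,0,1],[0,0,0,0,0,0,1],[0,0,0,0,0,0,1]]]'
python3 - <<'E'
from h import *
cases();placed(cam="top")
plan(.6060,.395,.005,177)
E
```

```text
clock: 31.85
position: [0.6055, 0.3939, 0.15]
eef_rot: [[-0.999, 0.052, -0.0], [0.052, 0.999, -0.0], [0.0, -0.0, -1.0]]
contact_force: [1.1, -0.2, 0.4]
gripper_width: 0.0853
gripper_force: 0.0
([318.0, 184.0], [604.2, 396.6], [54.4, 143.2], np.float32(177.1), 36.5)
([546.0, 273.0], [698.3, 647.2], [60.6, 149.5], np.float32(104.8), 32.9)
([564.0, 295.0], [727.6, 646.5], [4.8, 45.7], np.float32(168.3), 33.8)
([620.0, 297.0], [733.1, 705.3], [4.5, 34.8], np.float32(169.1), 34.0)
([376.0, 145.0], [641.3, -170.8], [55.7, 146.2], np.float32(95.3), 93.9) lift xy [ 75.3 -33.2]
([354.0, 172.0], [544.4, -97.7], [121.2, 241.9], np.float32(37.2), 93.7) lift xy [-15.2  47.7]
clk 31.9 p [605.5 394.  150.1] yaw 177.0 q7 26.2 w 85.2
total [-0.0023, 0.0053, 0.7254]  4 x [-0.0006, 0.0013, 0.1813]
turn -0.0 deg: 1 x az 0.0003
tilt after [-0.0001 -0.0001 -0.    ]
```

```bash
python3 -m pendant '[[[0.002,0.012,0.1,0,0,0,1],[0,0,0.19,0,0,0,1],[0,0,0.19,0,0,0,1],[0,0,0.12,0,0,0,1],[0,0,0.08,0,0,0,1],[0,0,0.04,0,0,0,1],[0,0,0,0,0,0,1],[0,0,0,0,0,0,-0.2],[0,0,0,0,0,0,-0.2],[0,0,0,0,0,0,-0.2]]]' 40
python3 -m pendant '[[[0,0,0,0,0,0,-0.2],[0,0,0,0,0,0,-0.2],[0,0,0,0,0,0,-0.2],[0,0,-0.1,0,0,0,-0.2],[0,0,-0.2,0,0,0,-0.2],[0,0,-0.2,0,0,0,-0.2],[0,0,-0.2,0,0,0,-0.2],[0,0,-0.15,0,0,0,-0.2],[0,0,0,0,0,0,-0.2],[0,0,0,0,0,0,-0.2]]]'
python3 - <<'E'
from h import *
p=WELL+L@np.array([-.029,-.075]); print(p)
plan(*p,.17,184.8)
E
```

```text
clock: 32.78
position: [0.6061, 0.3971, 0.0083]
eef_rot: [[-0.999, 0.052, 0.002], [0.052, 0.999, 0.002], [-0.002, 0.002, -1.0]]
contact_force: [0.2, -0.4, 2.3]
gripper_width: 0.0533
gripper_force: 43.0
clock: 33.62
position: [0.6057, 0.3973, 0.1791]
eef_rot: [[-0.999, 0.052, 0.004], [0.052, 0.999, 0.002], [-0.004, 0.002, -1.0]]
contact_force: [-0.1, 0.4, -2.5]
gripper_width: 0.0535
gripper_force: 43.0
[ 0.54087755 -0.22116362]
clk 33.6 p [605.7 397.3 179.1] yaw 177.0 q7 26.7 w 53.5
total [0.1637, -3.1052, 0.037]  16 x [0.0102, -0.1941, 0.0023]
turn 7.8 deg: 2 x az -0.0452
tilt after [-0.0023  0.0036  0.    ]
```

```bash
python3 -m pendant '[[[0.0102,-0.1941,0.0023,0,0,0,-0.2],[0.0102,-0.1941,0.0023,0,0,0,-0.2],[0.0102,-0.1941,0.0023,0,0,0,-0.2],[0.0102,-0.1941,0.0023,0,0,0,-0.2],[0.0102,-0.1941,0.0023,0,0,0,-0.2],[0.0102,-0.1941,0.0023,0,0,0,-0.2],[0.0102,-0.1941,0.0023,0,0,0,-0.2],[0.0102,-0.1941,0.0023,0,0,0,-0.2],[0.0102,-0.1941,0.0023,0,0,0,-0.2],[0.0102,-0.1941,0.0023,0,0,0,-0.2]]]' >/dev/null
python3 -m pendant '[[[0.0102,-0.1941,0.0023,0,0,0,-0.2],[0.0102,-0.1941,0.0023,0,0,0,-0.2],[0.0102,-0.1941,0.0023,0,0,0,-0.2],[0.0102,-0.1941,0.0023,0,0,0,-0.2],[0.0102,-0.1941,0.0023,0,0,0,-0.2],[0.0102,-0.1941,0.0023,0,0,0,-0.2],[0,0,0,0,0,-0.0452,-0.2],[0,0,0,0,0,-0.0452,-0.2],[0,0,0,0,0,0,-0.2],[0,0,0,0,0,0,-0.2]]]' >/dev/null
python3 -m pendant '[[[0,0,0,0,0,0,-0.2],[0,0,0,0,0,0,-0.2],[0,0,0,0,0,0,-0.2],[0,0,0,0,0,0,-0.2],[0,0,0,0,0,0,-0.2],[0,0,0,0,0,0,-0.2],[0,0,0,0,0,0,-0.2],[0,0,0,0,0,0,-0.2],[0,0,0,0,0,0,-0.2],[0,0,0,0,0,0,-0.2]]]'
python3 - <<'E'
from h import *
o=get_obs();im,P=look("wrist");R=np.array(o["eef_rot"]);Q=(P-o["position"])@R
m=(Q[...,2]<-.02)&(Q[...,2]>-.04)&(abs(Q[...,1])<.035)&(im[...,0].astype(int)-im[...,2]>12)
print("front end of held case, tool x",np.nanmax(Q[m][:,0]),"y",np.percentile(Q[m][:,1],[1,99]))
plan(.5406,-.2212,.067,184.8)
print(o["joint_positions"])
E
```

```text
clock: 36.12
position: [0.5404, -0.2223, 0.1687]
eef_rot: [[-0.997, -0.083, -0.0], [-0.083, 0.997, 0.0], [0.0, 0.0, -1.0]]
contact_force: [1.5, 0.9, -1.7]
gripper_width: 0.0535
gripper_force: 43.1
front end of held case, tool x 0.07385223232302708 y [-0.02527883  0.026308  ]
clk 36.2 p [ 540.4 -222.2  168.7] yaw -175.2 q7 90.3 w 53.4
total [-0.0015, 0.0051, 0.5083]  3 x [-0.0005, 0.0017, 0.1694]
turn 0.0 deg: 1 x az -0.0001
tilt after [-0.0001 -0.     -0.    ]
[ 71.90849481  30.67604281 -71.15526709  95.52159022  29.87997074
  75.71323587  90.27208189]
```

```bash
python3 -m pendant '[[[-0.004,0.005,0.15,0,0,0,-0.2],[0,0,0.15,0,0,0,-0.2],[0,0,0.1,0,0,0,-0.2],[0,0,0.06,0,0,0,-0.2],[0,0,0.03,0,0,0,-0.2],[0,0,0.01,0,0,0,-0.2],[0,0,0.003,0,0,0,-0.2],[0,0,0,0,0,0,-0.2],[0,0,0,0,0,0,-0.2],[0,0,0,0,0,0,-0.2]]]'
python3 -m pendant '[[[0,0,0,0,0,0,0.5],[0,0,0,0,0,0,0.5],[0,0,0,0,0,0,0.5],[0,0,-0.1,0,0,0,0.5],[0,0,-0.2,0,0,0,0.5],[0,0,-0.2,0,0,0,1],[0,0,-0.2,0,0,0,1],[0,0,-0.2,0,0,0,1],[0,0,-0.1,0,0,0,1],[0,0,0,0,0,0,1]]]'
python3 - <<'E'
from h import *
plan(.560,-.2,.28,94.8)
print(get_obs()["joint_positions"])
E
```

```text
clock: 37.0
position: [0.5416, -0.2214, 0.069]
eef_rot: [[-0.997, -0.083, 0.001], [-0.083, 0.997, -0.001], [-0.001, -0.001, -1.0]]
contact_force: [0.1, 0.9, -1.9]
gripper_width: 0.0535
gripper_force: 43.1
clock: 37.83
position: [0.5433, -0.2209, 0.2735]
eef_rot: [[-0.996, -0.084, 0.007], [-0.084, 0.996, -0.003], [-0.006, -0.004, -1.0]]
contact_force: [0.7, 0.0, 0.1]
gripper_width: 0.0852
gripper_force: 0.0
clk 37.8 p [ 543.3 -220.9  273.5] yaw -175.2 q7 94.9 w 85.2
total [-0.0921, 0.0969, -0.0325]  1 x [-0.0921, 0.0969, -0.0325]
turn -90.0 deg: 14 x az 0.0748
tilt after [0.003  0.0065 0.    ]
[ 72.14681775  24.61534806 -71.53051005  87.32933007  23.54302926
  84.49431807  94.89708786]
```

```bash
python3 -m pendant '[[[0.113,-0.063,-0.14,0,0,0,1],[0.113,-0.063,-0.14,0,0,0,1],[0,0,0,0,0,0.0776,1],[0,0,0,0,0,0.0776,1],[0,0,0,0,0,0.0776,1],[0,0,0,0,0,0.0776,1],[0,0,0,0,0,0.0776,1],[0,0,0,0,0,0.0776,1],[0,0,0,0,0,0.0776,1],[0,0,0,0,0,0.0776,1]]]' >/dev/null
python3 -m pendant '[[[0,0,0,0,0,0.0776,1],[0,0,0,0,0,0.0776,1],[0,0,0,0,0,0.0776,1],[0,0,0,0,0,0.0776,1],[0,0,0,0,0,0.0776,1],[0,0,0,0,0,0.0776,1],[0,0,0,0,0,0.0776,1],[0,0,0,0,0,0.0776,1],[0,0,0,0,0,0.0776,1],[0,0,0,0,0,0.0776,1]]]' >/dev/null
python3 -m pendant '[[[0,0,0,0,0,0.0776,1],[0,0,0,0,0,0.0776,1],[0,0,0,0,0,0.0776,1],[0,0,0,0,0,0.0776,1],[0,0,0,0,0,0.0776,1],[0,0,0,0,0,0.0776,1],[0,0,0,0,0,0.0776,1],[0,0,0,0,0,0.0776,1],[0,0,0,0,0,0.0776,1],[0,0,0,0,0,0,1]]]' >/dev/null
python3 -m pendant '[[[0,0,0,0,0,0,1],[0,0,0,0,0,0,1],[0,0,0,0,0,0,1],[0,0,0,0,0,0,1],[0,0,0,0,0,0,1],[0,0,0,0,0,0,1],[0,0,0,0,0,0,1],[0,0,0,0,0,0,1],[0,0,0,0,0,0,1],[0,0,0,0,0,0,1]]]'
cat >> h.py <<'E'
def crank(show=None):
    im,P=look("wrist");z=P[...,2]
    k=(P[...,1]<-.29)&(P[...,0]<.58)&(P[...,0]>.36)
    for a,b in((.092,.106),(.106,.13),(.05,.07),(.009,.022)):
        print(a,b,*rects((z>a)&(z<b)&k,P,25),sep="\n  ")
    if show: cv2.imwrite(show,im[:,:,::-1])
E
python3 - <<'E'
from h import *
placed("pics/w5.png");lift();crank()
plan(.4889,-.376,.2,-22)
print(get_obs()["joint_positions"])
E
```

```text
clock: 41.17
position: [0.4982, -0.2501, 0.3241]
eef_rot: [[0.997, 0.083, 0.0], [0.083, -0.997, -0.0], [0.0, 0.0, -1.0]]
contact_force: [0.1, 0.7, 1.2]
gripper_width: 0.0856
gripper_force: 0.0
([255.0, 42.0], [640.6, -167.1], [55.0, 144.4], np.float32(94.8), 96.1) lift xy [ 74.9 -29.5]
([171.0, 80.0], [584.5, -68.6], [53.5, 144.0], np.float32(5.2), 96.1) lift xy [27.2 73.4]
([296.0, 128.0], [540.5, -220.9], [54.1, 145.5], np.float32(4.8), 96.0) lift xy [-29.4 -74.7]
([218.0, 168.0], [486.3, -122.8], [53.7, 144.1], np.float32(94.8), 96.0) lift xy [-75.2  27.6]
([158.0, 96.0], [557.6, -95.8], [240.0, 333.4], np.float32(94.8), 61.4)
([238.0, 107.0], [563.2, -142.2], [102.0, 119.7], np.float32(91.8), 60.4)
shaft ([105.0, 110.0], [548.5, 20.8], [16.1, 17.1], np.float32(86.6), 92.2)
0.092
  0.106
  ([411.0, 184.0], [488.7, -376.3], [25.7, 25.8], np.float32(156.9), 99.1)
  ([383.0, 220.0], [433.9, -348.2], [11.4, 23.6], np.float32(124.0), 99.1)
0.106
  0.13
  ([388.0, 229.0], [429.5, -351.1], [22.3, 23.1], np.float32(96.0), 115.1)
0.05
  0.07
  ([392.0, 191.0], [460.2, -364.3], [35.9, 97.7], np.float32(157.1), 62.4)
0.009
  0.022
  ([408.0, 172.0], [483.6, -392.6], [130.3, 130.5], np.float32(86.8), 15.8)
  ([386.0, 166.0], [495.4, -360.2], [1.1, 34.9], np.float32(157.5), 15.8)
  ([605.0, 208.0], [448.9, -728.3], [105.9, 169.0], np.float32(20.7), 21.2)
  ([403.0, 245.0], [363.6, -411.4], [5.9, 19.5], np.float32(99.6), 18.1)
clk 41.3 p [ 498.2 -250.1  324.1] yaw 4.7 q7 -69.0 w 85.5
total [-0.0983, 0.6236, 0.6205]  5 x [-0.0197, 0.1247, 0.1241]
turn -26.7 deg: 4 x az 0.0777
tilt after [-0.  0.  0.]
[ 61.23279737  10.50676239 -44.86407299  86.65205433   7.40879746
  85.89180347 -68.95217153]
```

View pics/w5.png

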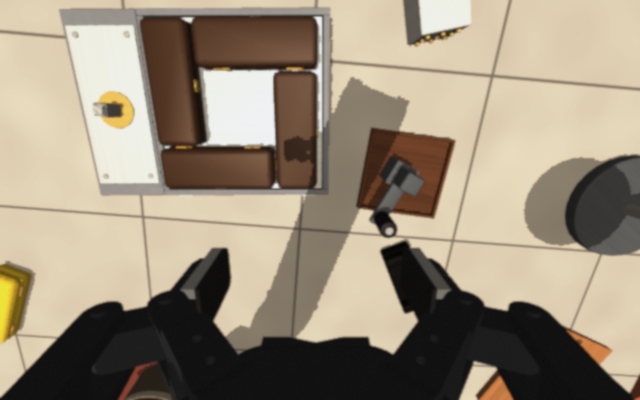

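All four cases lie on their pads (lift offsets within 2 mm), and the crank's boss at (405,178) and knob at (386,228) are clear to grip.

```bash
python3 -m pendant '[[[-0.0197,0.1247,0.15,0,0,0,1],[-0.0197,0.1247,0.15,0,0,0,1],[-0.0197,0.1247,0.15,0,0,0,1],[-0.0197,0.1247,0.15,0,0,0,1],[-0.0197,0.1247,0.15,0,0,0,1],[0,0,0,0,0,0.0807,1],[0,0,0,0,0,0.0807,1],[0,0,0,0,0,0.0807,1],[0,0,0,0,0,0.0807,1],[0,0,0,0,0,0,1]]]' >/dev/null
python3 -m pendant '[[[0,0,0,0,0,0,1],[0,0,0,0,0,0,1],[0,0,0,0,0,0,1],[0,0,0,0,0,0,1],[0,0,0,0,0,0,1],[0,0,0,0,0,0,1],[0,0,0,0,0,0,1],[0,0,0,0,0,0,1],[0,0,0,0,0,0,1],[0,0,0,0,0,0,1]]]'
python3 - <<'E'
from h import *
crank("pics/w6.png")
plan(.4887,-.3762,.068,-23)
E
```

```text
clock: 42.98
position: [0.4888, -0.376, 0.1741]
eef_rot: [[0.92, -0.391, 0.0], [-0.391, -0.92, 0.0], [0.0, -0.0, -1.0]]
contact_force: [0.2, 0.4, 0.9]
gripper_width: 0.0853
gripper_force: 0.0
0.092
  0.106
  ([317.0, 204.0], [488.5, -377.2], [25.8, 25.8], np.float32(157.7), 99.3)
  ([317.0, 269.0], [434.0, -354.0], [12.6, 24.0], np.float32(68.2), 99.4)
0.106
  0.13
  ([317.0, 286.0], [429.0, -352.1], [22.6, 22.9], np.float32(50.2), 115.3)
0.05
  0.07
  ([316.0, 182.0], [488.0, -377.0], [35.5, 36.7], np.float32(156.7), 54.0)
  ([317.0, 236.0], [447.3, -359.8], [21.5, 36.4], np.float32(157.8), 63.4)
0.009
  0.022
  ([621.0, 74.0], [465.2, -689.9], [33.6, 131.6], np.float32(175.2), 18.1)
  ([634.0, 53.0], [486.3, -694.7], [9.8, 16.3], np.float32(175.6), 21.6)
  ([334.0, 172.0], [483.4, -392.7], [130.1, 130.6], np.float32(86.8), 16.1)
  ([317.0, 164.0], [504.6, -383.8], [0.6, 34.8], np.float32(66.9), 14.0)
  ([387.0, 266.0], [363.5, -412.5], [6.5, 19.8], np.float32(91.4), 17.1)
clk 43.0 p [ 488.8 -376.   174.1] yaw -23.0 q7 -89.0 w 85.3
total [-0.0001, 0.0013, 0.5304]  3 x [-0.0, 0.0004, 0.1768]
turn 0.0 deg: 1 x az -0.0002
tilt after [-0. -0. -0.]
```

```bash
python3 -m pendant '[[[0,0.002,0.15,0,0,0,1],[0,0,0.15,0,0,0,1],[0,0,0.12,0,0,0,1],[0,0,0.07,0,0,0,1],[0,0,0.04,0,0,0,1],[0,0,0,0,0,0,1],[0,0,0,0,0,0,-0.8],[0,0,0,0,0,0,-0.8],[0,0,0,0,0,0,-0.8],[0,0,0,0,0,0,-0.8]]]' 80
python3 -m pendant '[[[0,0,0,0,0,0,-0.8],[0,0,0,0,0,0,-0.8],[0,0,0,0,0,0,-0.8],[0,0,0,0,0,0,-0.8],[0,0,0,0,0,0,-0.8],[0,0,0,0,0,0,-0.8],[0,0,0,0,0,0,-0.8],[0,0,0,0,0,0,-0.8],[0,0,0,0,0,0,-0.8],[0,0,0,0,0,0,-0.8]]]'
```

```text
clock: 43.87
position: [0.4893, -0.3768, 0.0693]
eef_rot: [[0.92, -0.391, 0.001], [-0.391, -0.92, -0.001], [0.002, 0.001, -1.0]]
contact_force: [0.2, 0.2, -0.5]
gripper_width: 0.0388
gripper_force: 0.0
clock: 44.7
position: [0.4892, -0.3769, 0.0691]
eef_rot: [[0.92, -0.391, 0.001], [-0.391, -0.92, -0.001], [0.002, 0.001, -1.0]]
contact_force: [-0.2, -1.5, 6.6]
gripper_width: 0.0247
gripper_force: 79.5
```

```bash
python3 -m pendant '[[[0,0,-0.05,0,0,0,-0.8],[0,0,-0.15,0,0,0,-0.8],[0,0,-0.2,0,0,0,-0.8],[0,0,-0.2,0,0,0,-0.8],[0,0,-0.15,0,0,0,-0.8],[0,0,0,0,0,0,-0.8],[-0.0388,-0.0913,0,0,0,0,-0.8],[-0.0776,-0.1826,0,0,0,0,-0.8],[-0.0776,-0.1826,0,0,0,0,-0.8],[-0.0776,-0.1826,0,0,0,0,-0.8]]]' >/dev/null
python3 -m pendant '[[[-0.0776,-0.1826,0,0,0,0,-0.8],[-0.0776,-0.1826,0,0,0,0,-0.8],[-0.0776,-0.1826,0,0,0,0,-0.8],[-0.0776,-0.1826,0,0,0,0,-0.8],[-0.0776,-0.1826,0,0,0,0,-0.8],[-0.0776,-0.1826,0,0,0,0,-0.8],[-0.0388,-0.0913,0,0,0,0,-0.8],[0,0,0,0,0,-0.056,-0.8],[0,0,0,0,0,-0.056,-0.8],[0,0,0,0,0,-0.056,-0.8]]]' >/dev/null
python3 -m pendant '[[[0,0,0,0,0,-0.056,-0.8],[0,0,0,0,0,0,-0.8],[0,0,0,0,0,0,-0.8],[0,0,0,0,0,0,-0.8],[0,0,0,0,0,0,-0.8],[0,0,0,0,0,0,-0.8],[0,0,0,0,0,0,-0.8],[0,0,0,0,0,0,-0.8],[0,0,0,0,0,0,-0.8],[0,0,0,0,0,0,-0.8]]]'
python3 - <<'E'
from h import *
o=get_obs();im,P=look("wrist"); np.savez("w7.npz",im=im,P=P); cv2.imwrite("pics/w7.png",im[:,:,::-1])
z=P[...,2];k=(P[...,0]>.5)&(P[...,0]<.6)&(P[...,1]>-.03)&(P[...,1]<.07)
for a,b in((.07,.105),(.093,.105),(.07,.09)): print(*rects((z>a)&(z<b)&k,P,20))
# the crank in tool coordinates
R=np.array(o["eef_rot"]);Q=(P-o["position"])@R
for a,b in((-.05,.0),(-.03,-.015),(.004,.02)):
  print(a,b,*rects((Q[...,2]>a)&(Q[...,2]<b)&(abs(Q[...,1])<.022)&(Q[...,0]<.05)&(Q[...,0]>-.1),Q,30),sep="\n ")
plan(.5486,.0208,.22,-3.7)
E
```

```text
clock: 47.2
position: [0.4886, 0.0204, 0.2181]
eef_rot: [[0.998, -0.066, -0.0], [-0.066, -0.998, 0.0], [-0.0, -0.0, -1.0]]
contact_force: [0.4, 0.4, -4.4]
gripper_width: 0.0247
gripper_force: 79.7
([310.0, 124.0], [548.9, 21.3], [15.4, 15.4], np.float32(176.3), 95.7)
([310.0, 124.0], [548.7, 21.2], [14.8, 15.2], np.float32(86.2), 96.1)

-0.05
 0.0
 ([316.0, 269.0], [-0.0, -0.1], [27.0, 44.0], np.float32(90.3), -30.2)
 ([316.0, 337.0], [-55.4, 0.2], [5.2, 16.7], np.float32(89.5), -3.4)
-0.03
 -0.015
 ([314.0, 254.0], [7.0, -0.5], [23.5, 39.2], np.float32(62.0), -25.1)
 ([342.0, 283.0], [-1.9, 11.3], [2.1, 17.1], np.float32(179.7), -29.5)
0.004
 0.02
 ([316.0, 218.0], [9.6, -0.1], [16.6, 36.0], np.float32(90.4), 15.2)
 ([316.0, 320.0], [-52.3, 0.0], [21.6, 27.4], np.float32(179.0), 5.7)
clk 47.2 p [488.6  20.5 218.1] yaw -3.8 q7 -104.0 w 24.7
total [0.299, -0.0214, -0.0095]  2 x [0.1495, -0.0107, -0.0047]
turn 0.1 deg: 1 x az -0.0009
tilt after [-0.      0.0001  0.    ]
```

View pics/w7.png

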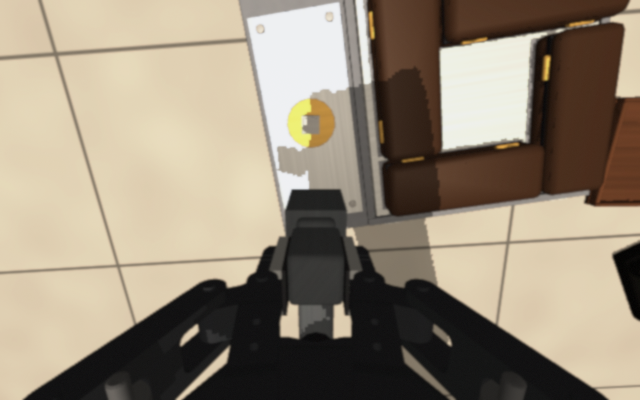

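```bash
python3 -m pendant '[[[0.1485,-0.0111,0,0,0,0,-0.8],[0.1485,-0.0111,0,0,0,0,-0.8],[0,0,0.12,0,0,0,-0.8],[0,0,0.1,0,0,0,-0.8],[0,0,0.05,0,0,0,-0.8],[0,0,0,0,0,0,-0.8],[0,0,0,0,0,0,-0.8],[0,0,0,0,0,0,-0.8],[0,0,0,0,0,0,-0.8],[0,0,0,0,0,0,-0.8]]]'
python3 -m pendant '[[[0,0,0,0,0,0,-0.8],[0,0,0.0,0,0,0,-0.8],[0,0,0,0,0,0,-0.8],[0,0,0,0,0,0,-0.8],[0,0,0,0,0,0,-0.8],[0,0,0,0,0,0,-0.8],[0,0,0,0,0,0,-0.8],[0,0,0,0,0,0,-0.8],[0,0,0,0,0,0,-0.8],[0,0,0,0,0,0,-0.8]]]'
```

```text
clock: 48.08
position: [0.5487, 0.0209, 0.1653]
eef_rot: [[0.998, -0.066, 0.002], [-0.066, -0.998, -0.001], [0.002, 0.0, -1.0]]
contact_force: [-0.7, -0.1, -4.4]
gripper_width: 0.0248
gripper_force: 80.5
clock: 48.92
position: [0.5482, 0.021, 0.1641]
eef_rot: [[0.998, -0.066, -0.0], [-0.066, -0.998, 0.0], [-0.0, -0.0, -1.0]]
contact_force: [-0.4, 0.4, -4.6]
gripper_width: 0.0253
gripper_force: 80.5
```

Now ease down 12 mm and watch the forces.

```bash
python3 -m pendant '[[[0,0,0.01,0,0,0,-0.8],[0,0,0.01,0,0,0,-0.8],[0,0,0.01,0,0,0,-0.8],[0,0,0.01,0,0,0,-0.8],[0,0,0.01,0,0,0,-0.8],[0,0,0,0,0,0,-0.8],[0,0,0,0,0,0,-0.8],[0,0,0,0,0,0,-0.8],[0,0,0,0,0,0,-0.8],[0,0,0,0,0,0,-0.8]]]'
```

```text
clock: 49.75
position: [0.5482, 0.021, 0.1542]
eef_rot: [[0.998, -0.066, 0.0], [-0.066, -0.998, -0.0], [0.0, 0.0, -1.0]]
contact_force: [1.0, -0.3, -3.2]
gripper_width: 0.0249
gripper_force: 80.5
```

```bash
python3 -m pendant '[[[0,0,0.01,0,0,0,-0.8],[0,0,0.01,0,0,0,-0.8],[0,0,0.01,0,0,0,-0.8],[0,0,0.01,0,0,0,-0.8],[0,0,0.01,0,0,0,-0.8],[0,0,0.01,0,0,0,-0.8],[0,0,0,0,0,0,-0.8],[0,0,0,0,0,0,-0.8],[0,0,0,0,0,0,-0.8],[0,0,0,0,0,0,-0.8]]]'
```

```text
clock: 50.58
position: [0.5482, 0.021, 0.1422]
eef_rot: [[0.998, -0.066, 0.0], [-0.066, -0.998, 0.0], [0.0, -0.0, -1.0]]
contact_force: [0.6, 0.6, -5.0]
gripper_width: 0.025
gripper_force: 80.5
```

```bash
python3 -m pendant '[[[0,0,0.015,0,0,0,-0.8],[0,0,0.015,0,0,0,-0.8],[0,0,0.015,0,0,0,-0.8],[0,0,0.012,0,0,0,-0.8],[0,0,0.006,0,0,0,-0.8],[0,0,0,0,0,0,-0.8],[0,0,0,0,0,0,-0.8],[0,0,0,0,0,0,-0.8],[0,0,0,0,0,0,-0.8],[0,0,0,0,0,0,-0.8]]]'
```

```text
clock: 51.42
position: [0.5482, 0.021, 0.1296]
eef_rot: [[0.998, -0.066, 0.0], [-0.066, -0.998, -0.0], [0.0, 0.0, -1.0]]
contact_force: [0.8, 0.6, -3.3]
gripper_width: 0.025
gripper_force: 80.6
```

```bash
python3 -m pendant '[[[0,0,0,0,0,0,0.4],[0,0,0,0,0,0,0.4],[0,0,0,0,0,0,0.4],[0,0,0,0,0,0,0.4],[0,0,-0.1,0,0,0,0.4],[0,0,-0.2,0,0,0,0.4],[0,0,-0.2,0,0,0,0.4],[-0.16,0,0,0,0,0,0.4],[-0.165,0,0,0,0,0,0.4],[0,0,0,0,0,0,0.4]]]' 40
python3 -m pendant '[[[0,0,0,0,0,0,0.4],[0,0,0,0,0,0,0.4],[0,0,0,0,0,0,0.4],[0,0,0,0,0,0,0.4],[0,0,0,0,0,0,0.4],[0,0,0,0,0,0,0.4],[0,0,0,0,0,0,0.4],[0,0,0,0,0,0,0.4],[0,0,0,0,0,0,0.4],[0,0,0,0,0,0,0.4]]]'
python3 - <<'E'
from h import *
im,P=look("wrist"); cv2.imwrite("pics/w8.png",im[:,:,::-1]); z=P[...,2]
k=(abs(P[...,0]-.52)<.1)&(abs(P[...,1]-.02)<.08)
for a,b in((.165,.182),(.15,.163),(.1,.125)): print(a,*rects((z>a)&(z<b)&k,P,25),sep="\n ")
plan(.4833,.0253,.138,-3.7)
E
```

```text
clock: 52.25
position: [0.4794, 0.0266, 0.2301]
eef_rot: [[0.998, -0.063, -0.0], [-0.063, -0.998, -0.004], [-0.0, 0.004, -1.0]]
contact_force: [1.3, 0.2, 0.0]
gripper_width: 0.0596
gripper_force: 0.0
clock: 53.08
position: [0.4834, 0.0253, 0.2295]
eef_rot: [[0.998, -0.066, -0.0], [-0.066, -0.998, 0.0], [-0.0, -0.0, -1.0]]
contact_force: [-0.7, -0.5, 1.0]
gripper_width: 0.0597
gripper_force: 0.0
0.165
 ([316.0, 221.0], [474.9, 25.6], [22.5, 22.6], np.float32(36.1), 167.5)
0.15
 ([316.0, 131.0], [540.7, 21.1], [25.7, 25.8], np.float32(86.3), 158.1)
 ([316.0, 205.0], [482.1, 24.4], [11.1, 23.4], np.float32(81.7), 157.0)
0.1
 ([315.0, 111.0], [545.8, 21.1], [36.0, 36.7], np.float32(176.2), 113.5)
 ([316.0, 170.0], [502.0, 23.8], [21.8, 41.6], np.float32(175.4), 118.3)
clk 53.1 p [483.3  25.3 229.5] yaw -3.8 q7 -103.6 w 59.7
total [-0.0001, -0.0002, 0.4574]  3 x [-0.0, -0.0001, 0.1525]
turn 0.1 deg: 1 x az -0.0007
tilt after [-0. -0. -0.]
```

View pics/w8.png

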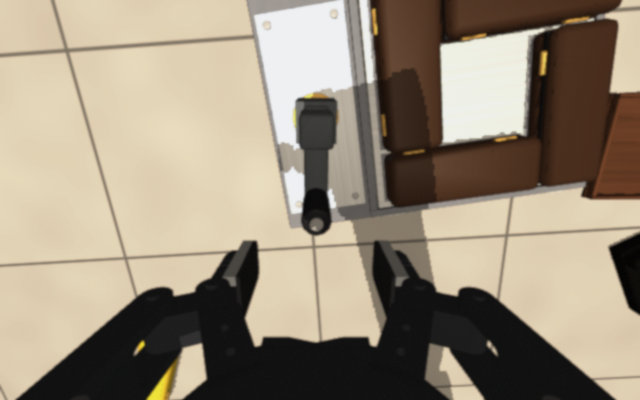

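```bash
python3 -m pendant '[[[-0.036,0,0.1,0,0,0,0.4],[0,0,0.15,0,0,0,0.4],[0,0,0.13,0,0,0,0.4],[0,0,0.08,0,0,0,0.4],[0,0,0.0375,0,0,0,0.4],[0,0,0,0,0,0,0.4],[0,0,0,0,0,0,-0.85],[0,0,0,0,0,0,-0.85],[0,0,0,0,0,0,-0.85],[0,0,0,0,0,0,-0.85]]]' 60
python3 -m pendant '[[[0,0,0,0,0,0,-0.85],[0,0,0,0,0,0,-0.85],[0,0,0,0,0,0,-0.85],[0.008,0,-0.006,0,0,0,-0.85],[0.008,0,-0.006,0,0,0,-0.85],[0.008,0,-0.006,0,0,0,-0.85],[0.009,0,-0.007,0,0,0,-0.85],[0,0,0,0,0,0,-0.85],[0,0,0,0,0,0,-0.85],[0,0,0,0,0,0,-0.85]]]'
python3 - <<'E'
from h import *
im,P=look("wrist");  z=P[...,2]
k=(abs(P[...,0]-.54)<.05)&(abs(P[...,1]-.02)<.05)
for a,b in((.15,.163),(.1,.125)): print(a,*rects((z>a)&(z<b)&k,P,25),sep="\n ")
plan(.4833,.0253,.135,-3.7)
E
```

```text
clock: 53.97
position: [0.4768, 0.0258, 0.1311]
eef_rot: [[0.998, -0.066, 0.002], [-0.066, -0.998, -0.0], [0.002, 0.0, -1.0]]
contact_force: [-1.9, 0.6, 4.3]
gripper_width: 0.0222
gripper_force: 58.5
clock: 54.8
position: [0.4802, 0.0253, 0.134]
eef_rot: [[0.998, -0.066, -0.006], [-0.066, -0.998, -0.0], [-0.006, 0.001, -1.0]]
contact_force: [-7.1, 0.6, -0.1]
gripper_width: 0.0225
gripper_force: 58.8
0.15
 ([316.0, 131.0], [543.7, 21.2], [26.1, 26.3], np.float32(176.3), 158.3)
 ([314.0, 250.0], [491.0, 25.1], [2.0, 8.6], np.float32(90.0), 154.1)
 ([284.0, 253.0], [491.3, 39.3], [1.5, 6.8], np.float32(84.5), 157.0)
0.1
 ([315.0, 93.0], [553.1, 20.7], [22.7, 36.2], np.float32(86.4), 113.9)
 ([315.0, 193.0], [506.9, 23.7], [22.1, 34.7], np.float32(176.5), 119.8)
clk 54.9 p [480.2  25.3 134. ] yaw -3.8 q7 -109.1 w 22.7
total [0.0155, -0.0012, -0.0053]  1 x [0.0155, -0.0012, -0.0053]
turn 0.1 deg: 1 x az -0.0007
tilt after [ 0.0004 -0.0055  0.    ]
```

```bash
python3 -m pendant '[[[0.0159,-0.1004,0,0,0,0,-0.85],[0.0462,-0.0906,0,0,0,0,-0.85],[0.0719,-0.0719,0,0,0,0,-0.85],[0.0906,-0.0462,0,0,0,0,-0.85],[0.1004,-0.0159,0,0,0,0,-0.85],[0.1004,0.0159,0,0,0,0,-0.85],[0.0906,0.0462,0,0,0,0,-0.85],[0.0719,0.0719,0,0,0,0,-0.85],[0.0462,0.0906,0,0,0,0,-0.85],[0.0159,0.1004,0,0,0,0,-0.85]]]'
python3 - <<'E'
from h import *
im,P=look("top");o=get_obs();print(o["contact_force"],o["ft_torque"],np.round(o["joint_positions"],1))
placed(cam="top")
E
```

```text
clock: 55.68
position: [0.6159, 0.0181, 0.1373]
eef_rot: [[0.998, -0.064, 0.006], [-0.064, -0.998, 0.003], [0.006, -0.003, -1.0]]
contact_force: [1.5, 1.6, 6.9]
gripper_width: 0.0225
gripper_force: 60.9
[ 3.87529568 -3.31790888 15.72389179] [ 0.12536883 -0.25875623  0.00380661] [  33.2   26.7  -49.7   93.8   21.5   69.4 -115.1]
([380.0, 144.0], [641.2, -179.6], [52.6, 126.7], np.float32(93.9), 87.6) lift xy [ 74.4 -42. ]
([394.0, 176.0], [540.7, -223.0], [53.2, 143.9], np.float32(4.7), 87.8) lift xy [-29.3 -76.8]
```

```bash
python3 -m pendant '[[[-0.0159,0.1004,-0.008,0,0,0,-0.85],[-0.0462,0.0906,0,0,0,0,-0.85],[-0.0719,0.0719,0,0,0,0,-0.85],[-0.0906,0.0462,0,0,0,0,-0.85],[-0.1004,0.0159,0,0,0,0,-0.85],[-0.1004,-0.0159,0,0,0,0,-0.85],[-0.0906,-0.0462,0,0,0,0,-0.85],[-0.0719,-0.0719,0,0,0,0,-0.85],[-0.0462,-0.0906,0,0,0,0,-0.85],[-0.0159,-0.1004,0,0,0,0,-0.85]]]'
python3 -m pendant '[[[0.0159,-0.1004,0,0,0,0,-0.85],[0.0462,-0.0906,0,0,0,0,-0.85],[0.0719,-0.0719,0,0,0,0,-0.85],[0.0906,-0.0462,0,0,0,0,-0.85],[0.1004,-0.0159,0,0,0,0,-0.85],[0.1004,0.0159,0,0,0,0,-0.85],[0.0906,0.0462,0,0,0,0,-0.85],[0.0719,0.0719,0,0,0,0,-0.85],[0.0462,0.0906,0,0,0,0,-0.85],[0.0159,0.1004,0,0,0,0,-0.85]]]'
python3 -m pendant '[[[-0.0159,0.1004,0,0,0,0,-0.85],[-0.0462,0.0906,0,0,0,0,-0.85],[-0.0719,0.0719,0,0,0,0,-0.85],[-0.0906,0.0462,0,0,0,0,-0.85],[-0.1004,0.0159,0,0,0,0,-0.85],[-0.1004,-0.0159,0,0,0,0,-0.85],[-0.0906,-0.0462,0,0,0,0,-0.85],[-0.0719,-0.0719,0,0,0,0,-0.85],[-0.0462,-0.0906,0,0,0,0,-0.85],[-0.0159,-0.1004,0,0,0,0,-0.85]]]'
python3 - <<'E'
from h import *
im,P=look("top");z=P[...,2];o=get_obs();print(o["contact_force"],np.round(o["joint_positions"],1),o["position"])
for lx,ly in((75,-29),(-29,-75)):
    w=WELL+L@np.array([lx,ly])/1000; m=np.hypot(P[...,0]-w[0],P[...,1]-w[1]+.003)<.012; print(np.median(z[m]))
E
```

```text
clock: 56.62
position: [0.4836, 0.0251, 0.1371]
eef_rot: [[0.998, -0.067, 0.005], [-0.067, -0.998, -0.001], [0.005, 0.001, -1.0]]
contact_force: [17.3, -2.3, -16.9]
gripper_width: 0.0225
gripper_force: 60.2
clock: 57.45
position: [0.6153, 0.0181, 0.1379]
eef_rot: [[0.998, -0.064, 0.004], [-0.064, -0.998, 0.003], [0.004, -0.003, -1.0]]
contact_force: [1.1, 2.5, 2.8]
gripper_width: 0.0227
gripper_force: 62.0
clock: 58.28
position: [0.4836, 0.025, 0.1371]
eef_rot: [[0.998, -0.067, 0.005], [-0.067, -0.998, -0.001], [0.005, 0.001, -1.0]]
contact_force: [18.0, -2.6, -18.0]
gripper_width: 0.0226
gripper_force: 60.4
[ 10.90124451   1.7827275  -12.614368  ] [  46.5   10.5  -59.2  111.1   10.2   63.4 -110.4] [0.48433017 0.02919463 0.13738376]
0.06401360654265109
0.0645554159461188
```

```bash
python3 -m pendant '[[[0.0159,-0.1004,0,0,0,0,-0.85],[0.0462,-0.0906,0,0,0,0,-0.85],[0.0719,-0.0719,0,0,0,0,-0.85],[0.0906,-0.0462,0,0,0,0,-0.85],[0.1004,-0.0159,0,0,0,0,-0.85],[0.1004,0.0159,0,0,0,0,-0.85],[0.0906,0.0462,0,0,0,0,-0.85],[0.0719,0.0719,0,0,0,0,-0.85],[0.0462,0.0906,0,0,0,0,-0.85],[0.0159,0.1004,0,0,0,0,-0.85]]]'
python3 -m pendant '[[[-0.0159,0.1004,0,0,0,0,-0.85],[-0.0462,0.0906,0,0,0,0,-0.85],[-0.0719,0.0719,0,0,0,0,-0.85],[-0.0906,0.0462,0,0,0,0,-0.85],[-0.1004,0.0159,0,0,0,0,-0.85],[-0.1004,-0.0159,0,0,0,0,-0.85],[-0.0906,-0.0462,0,0,0,0,-0.85],[0,0,0,0,0,0,-0.85],[0,0,0,0,0,0,-0.85],[0,0,0,0,0,0,-0.85]]]'
```

```text
clock: 59.17
position: [0.6152, 0.0181, 0.138]
eef_rot: [[0.998, -0.064, 0.004], [-0.064, -0.998, 0.003], [0.004, -0.003, -1.0]]
contact_force: [1.1, 1.2, 3.0]
gripper_width: 0.0225
gripper_force: 62.4
clock: 60.0
position: [0.5071, -0.0291, 0.1372]
eef_rot: [[0.998, -0.066, 0.002], [-0.066, -0.998, 0.0], [0.002, -0.0, -1.0]]
contact_force: [1.4, 0.9, 1.2]
gripper_width: 0.0225
gripper_force: 62.5
```

```bash
python3 -m pendant '[[[-0.0719,-0.0719,0,0,0,0,-0.85],[-0.0462,-0.0906,0,0,0,0,-0.85],[-0.006,-0.0248,0,0,0,0,-0.85],[-0.006,-0.0248,0,0,0,0,-0.85],[0,0,0,0,0,0,-0.85],[0,0,0,0,0,0,-0.85],[0,0,0,0,0,0,-0.85],[0,0,0,0,0,0,-0.85],[0,0,0,0,0,0,-0.85],[0,0,0,0,0,0,-0.85]]]'
python3 - <<'E'
from h import *
im,P=look("top");z=P[...,2]
for lx,ly in((75,-29),(-29,-75)):
    w=WELL+L@np.array([lx,ly])/1000; m=np.hypot(P[...,0]-w[0],P[...,1]-w[1]+.003)<.012; print(np.median(z[m]))
E
```

```text
clock: 60.83
position: [0.4838, 0.0153, 0.1368]
eef_rot: [[0.998, -0.066, 0.001], [-0.066, -0.998, 0.0], [0.001, -0.001, -1.0]]
contact_force: [5.0, -0.3, -1.8]
gripper_width: 0.0226
gripper_force: 62.0
0.05100631931386301
0.05046734648916873
```

```bash
python3 -m pendant '[[[-0.003,-0.0254,0,0,0,0,-0.85],[-0.001,-0.0254,0,0,0,0,-0.85],[0,0,0,0,0,0,-0.85],[0,0,0,0,0,0,-0.85],[0,0,0,0,0,0,-0.85],[0,0,0,0,0,0,-0.85],[0,0,0,0,0,0,-0.85],[0,0,0,0,0,0,-0.85],[0,0,0,0,0,0,-0.85],[0,0,0,0,0,0,-0.85]]]'
```

```text
clock: 61.72
position: [0.4836, 0.0251, 0.1367]
eef_rot: [[0.998, -0.066, 0.001], [-0.066, -0.998, 0.0], [0.001, -0.0, -1.0]]
contact_force: [6.0, 0.1, -2.9]
gripper_width: 0.0228
gripper_force: 62.0
```

No stop yet; I'll go on in small steps.

```bash
python3 -m pendant '[[[0.001,-0.0254,0,0,0,0,-0.85],[0.003,-0.0254,0,0,0,0,-0.85],[0,0,0,0,0,0,-0.85],[0,0,0,0,0,0,-0.85],[0,0,0,0,0,0,-0.85],[0,0,0,0,0,0,-0.85],[0,0,0,0,0,0,-0.85],[0,0,0,0,0,0,-0.85],[0,0,0,0,0,0,-0.85],[0,0,0,0,0,0,-0.85]]]'
python3 - <<'E'
from h import *
im,P=look("top");z=P[...,2]
for lx,ly in((75,-29),(-29,-75)):
    w=WELL+L@np.array([lx,ly])/1000; m=np.hypot(P[...,0]-w[0],P[...,1]-w[1]+.003)<.012; print(np.median(z[m]))
print(get_obs()["position"],get_obs()["contact_force"])
E
```

```text
clock: 62.55
position: [0.4846, 0.0331, 0.1366]
eef_rot: [[0.998, -0.067, -0.0], [-0.067, -0.998, -0.003], [0.0, 0.003, -1.0]]
contact_force: [3.5, -9.0, 0.9]
gripper_width: 0.0228
gripper_force: 63.0
0.05035724828475785
0.05012093978415577
[0.48456848 0.03309718 0.13661675] [ 2.2113376  -8.50902437  1.08819683]
```

```bash
python3 -m pendant '[[[0.005,-0.025,0,0,0,0,-0.85],[0,0,0,0,0,0,-0.85],[0,0,0,0,0,0,-0.85],[0,0,0,0,0,0,-0.85],[0,0,0,0,0,0,-0.85],[0,0,0,0,0,0,-0.85],[0,0,0,0,0,0,-0.85],[0,0,0,0,0,0,-0.85],[0,0,0,0,0,0,-0.85],[0,0,0,0,0,0,-0.85]]]'
```

```text
clock: 63.43
position: [0.4851, 0.0362, 0.1365]
eef_rot: [[0.998, -0.069, -0.002], [-0.069, -0.998, -0.006], [-0.002, 0.006, -1.0]]
contact_force: [-1.4, -15.2, 6.8]
gripper_width: 0.0228
gripper_force: 63.9
```

```bash
python3 -m pendant '[[[0,0.03,0,0,0,0,-0.85],[0,0,0,0,0,0,0.4],[0,0,0,0,0,0,0.4],[0,0,0,0,0,0,0.4],[0,0,0,0,0,0,0.4],[0,0,-0.1,0,0,0,0.4],[0,0,-0.2,0,0,0,0.4],[0,0,-0.2,0,0,0,0.4],[0,0,0,0,0,0,0.4],[0,0,0,0,0,0,0.4]]]'
python3 -m pendant '[[[0,0,0,0,0,0,0.4],[0,0,0,0,0,0,0.4],[0,0,0,0,0,0,0.4],[0,0,0,0,0,0,0.4],[0,0,0,0,0,0,0.4],[0,0,0,0,0,0,0.4],[0,0,0,0,0,0,0.4],[0,0,0,0,0,0,0.4],[0,0,0,0,0,0,0.4],[0,0,0,0,0,0,0.4]]]'
cat >> h.py <<'E'
def seated():
    im,P=look("wrist"); z=P[...,2]
    k=(abs(P[...,0]-.53)<.1)&(abs(P[...,1]-.02)<.08)
    for a,b in((.163,.182),(.15,.162),(.1,.125)): print(a,*rects((z>a)&(z<b)&k,P,25),sep="\n ")
    for lx,ly in((75,-29),(-29,-75),(29,75),(0,0)):
        w=WELL+L@np.array([lx,ly])/1000; m=np.hypot(P[...,0]-w[0],P[...,1]-w[1])<.012; print((lx,ly),np.median(z[m]))
    return im
E
python3 - <<'E'
from h import *
cv2.imwrite("pics/w9.png",seated()[:,:,::-1])
plan(.5415,.0225,.2,-13)
E
```

```text
clock: 64.27
position: [0.4863, 0.0349, 0.2385]
eef_rot: [[0.998, -0.065, 0.004], [-0.065, -0.998, -0.001], [0.004, 0.001, -1.0]]
contact_force: [0.4, -0.7, -0.3]
gripper_width: 0.0598
gripper_force: 0.0
clock: 65.1
position: [0.4851, 0.0343, 0.2366]
eef_rot: [[0.998, -0.066, -0.0], [-0.066, -0.998, 0.0], [-0.0, -0.0, -1.0]]
contact_force: [-0.7, -0.3, -0.0]
gripper_width: 0.0598
gripper_force: 0.0
0.163
 ([319.0, 210.0], [483.7, 31.9], [22.8, 22.8], np.float32(128.3), 173.4)
0.15
 ([326.0, 123.0], [547.5, 22.6], [26.0, 26.1], np.float32(81.9), 158.3)
 ([320.0, 194.0], [491.0, 30.3], [8.6, 22.3], np.float32(79.5), 156.0)
0.1
 ([323.0, 112.0], [548.1, 21.9], [35.9, 36.0], np.float32(81.9), 112.7)
 ([322.0, 163.0], [509.3, 27.5], [22.0, 44.5], np.float32(171.9), 121.8)
(75, -29) 0.05145110442712966
(-29, -75) 0.05141734357361394
(29, 75) 0.051557329296362225
(0, 0) 0.015364049906112454
clk 65.2 p [485.1  34.3 236.6] yaw -3.8 q7 -105.6 w 59.8
total [0.2851, 0.0404, 0.1831]  2 x [0.1425, 0.0202, 0.0916]
turn -9.2 deg: 2 x az 0.0537
tilt after [-0.      0.0001  0.    ]
```

View pics/w9.png

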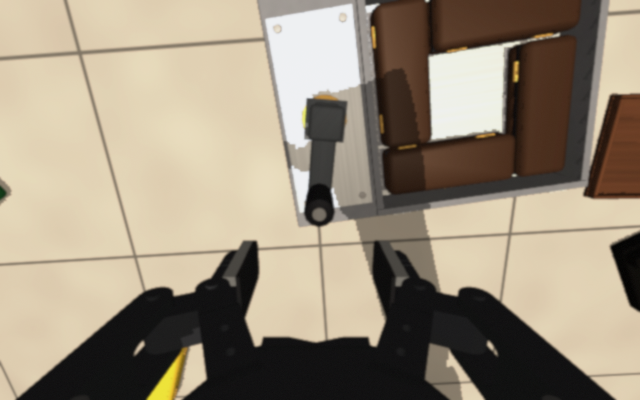

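```bash
python3 -m pendant '[[[0.158,0.0194,0,0,0,0,0.4],[0.158,0.0194,0,0,0,0,0.4],[0,0,0,0,0,0.05,0.4],[0,0,0,0,0,0,0.4],[0,0,0,0,0,0,0.4],[0,0,0.1,0,0,0,0.4],[0,0,0.15,0,0,0,0.4],[0,0,0.15,0,0,0,0.4],[0,0,0.09,0,0,0,0.4],[0,0,0.043,0,0,0,0.4]]]'
python3 -m pendant '[[[0,0,0,0,0,0,0.4],[0,0,0,0,0,0,0.4],[0,0,0,0,0,0,0.4],[0,0,0,0,0,0,0.4],[0,0,0,0,0,0,-0.8],[0,0,0,0,0,0,-0.8],[0,0,0,0,0,0,-0.8],[0,0,0,0,0,0,-0.8],[0,0,0,0,0,0,-0.8],[0,0,0,0,0,0,-0.8]]]' 60
```

```text
clock: 65.98
position: [0.5457, 0.0222, 0.1283]
eef_rot: [[0.99, -0.138, -0.002], [-0.138, -0.99, -0.001], [-0.002, 0.002, -1.0]]
contact_force: [-0.3, -0.5, 0.0]
gripper_width: 0.0596
gripper_force: 0.0
clock: 66.82
position: [0.548, 0.0221, 0.1306]
eef_rot: [[0.99, -0.14, 0.001], [-0.14, -0.99, -0.001], [0.001, 0.001, -1.0]]
contact_force: [-1.1, -1.8, 5.6]
gripper_width: 0.0249
gripper_force: 59.3
```

Gripped. I'll lift slowly off the shaft at first, watching the forces.

```bash
python3 -m pendant '[[[0,0,-0.02,0,0,0,-0.8],[0,0,-0.03,0,0,0,-0.8],[0,0,-0.04,0,0,0,-0.8],[0,0,-0.04,0,0,0,-0.8],[0,0,-0.04,0,0,0,-0.8],[0,0,-0.04,0,0,0,-0.8],[0,0,-0.1,0,0,0,-0.8],[0,0,-0.1,0,0,0,-0.8],[0,0,-0.05,0,0,0,-0.8],[0,0,0,0,0,0,-0.8]]]' 80
python3 - <<'E'
from h import *
plan(.4888,-.377,.222,-23)
E
```

```text
clock: 67.65
position: [0.5487, 0.0229, 0.2244]
eef_rot: [[0.99, -0.14, 0.003], [-0.14, -0.99, -0.0], [0.004, -0.0, -1.0]]
contact_force: [-0.1, 0.8, -4.5]
gripper_width: 0.0247
gripper_force: 84.8
clk 67.7 p [548.7  22.9 224.4] yaw -8.1 q7 -116.5 w 24.7
total [-0.0164, 2.0216, 0.0118]  11 x [-0.0015, 0.1838, 0.0011]
turn -14.9 deg: 3 x az 0.0579
tilt after [0.0004 0.0035 0.    ]
```

```bash
python3 -m pendant '[[[-0.0015,0.1,0.001,0,0,0,-0.8],[-0.0015,0.19,0.001,0,0,0,-0.8],[-0.0015,0.19,0.001,0,0,0,-0.8],[-0.0015,0.19,0.001,0,0,0,-0.8],[-0.0015,0.19,0.001,0,0,0,-0.8],[-0.0015,0.19,0.001,0,0,0,-0.8],[-0.0015,0.19,0.001,0,0,0,-0.8],[-0.0015,0.19,0.001,0,0,0,-0.8],[-0.0015,0.19,0.001,0,0,0,-0.8],[-0.0015,0.19,0.001,0,0,0,-0.8]]]' >/dev/null
python3 -m pendant '[[[-0.0015,0.16,0,0,0,0,-0.8],[0,0.05,0,0,0,0,-0.8],[0,0,0,0,0,0.0579,-0.8],[0,0,0,0,0,0.0579,-0.8],[0,0,0,0,0,0.0579,-0.8],[0,0,0,0,0,0,-0.8],[0,0,0,0,0,0,-0.8],[0,0,0,0,0,0,-0.8],[0,0,0,0,0,0,-0.8],[0,0,0,0,0,0,-0.8]]]' >/dev/null
python3 -m pendant '[[[0,0,0,0,0,0,-0.8],[0,0,0,0,0,0,-0.8],[0,0,0,0,0,0,-0.8],[0,0,0,0,0,0,-0.8],[0,0,0,0,0,0,-0.8],[0,0,0,0,0,0,-0.8],[0,0,0,0,0,0,-0.8],[0,0,0,0,0,0,-0.8],[0,0,0,0,0,0,-0.8],[0,0,0,0,0,0,-0.8]]]'
python3 - <<'E'
from h import *
plan(.4880,-.380,.0705,-23)
E
```

```text
clock: 70.15
position: [0.4877, -0.3771, 0.22]
eef_rot: [[0.921, -0.391, -0.0], [-0.391, -0.921, 0.0], [-0.0, 0.0, -1.0]]
contact_force: [-0.1, -0.4, -4.0]
gripper_width: 0.0246
gripper_force: 84.7
clk 70.2 p [ 487.7 -377.1  220. ] yaw -23.0 q7 -91.4 w 24.6
total [0.007, 0.0127, 0.7474]  4 x [0.0018, 0.0032, 0.1869]
turn -0.0 deg: 1 x az 0.0001
tilt after [-0.     -0.0001 -0.    ]
```

```bash
python3 -m pendant '[[[0.007,0.0127,0.1,0,0,0,-0.8],[0,0,0.15,0,0,0,-0.8],[0,0,0.15,0,0,0,-0.8],[0,0,0.12,0,0,0,-0.8],[0,0,0.1,0,0,0,-0.8],[0,0,0.06,0,0,0,-0.8],[0,0,0.03,0,0,0,-0.8],[0,0,0.015,0,0,0,-0.8],[0,0,0.01,0,0,0,-0.8],[0,0,0,0,0,0,-0.8]]]'
python3 -m pendant '[[[0,0,0.005,0,0,0,-0.8],[0,0,0,0,0,0,-0.8],[0,0,0,0,0,0,-0.8],[0,0,0,0,0,0,-0.8],[0,0,0,0,0,0,-0.8],[0,0,0,0,0,0,-0.8],[0,0,0,0,0,0,-0.8],[0,0,0,0,0,0,-0.8],[0,0,0,0,0,0,-0.8],[0,0,0,0,0,0,-0.8]]]'
```

```text
clock: 70.98
position: [0.4886, -0.3803, 0.0738]
eef_rot: [[0.921, -0.391, 0.001], [-0.391, -0.921, -0.001], [0.001, 0.0, -1.0]]
contact_force: [0.1, 0.9, -4.6]
gripper_width: 0.0246
gripper_force: 84.5
clock: 71.82
position: [0.4881, -0.3801, 0.0721]
eef_rot: [[0.921, -0.391, 0.0], [-0.391, -0.921, -0.0], [0.0, 0.0, -1.0]]
contact_force: [0.3, -0.1, -2.5]
gripper_width: 0.0246
gripper_force: 84.7
```

Weight starting to transfer; about 1 mm more, then release and withdraw.

```bash
python3 -m pendant '[[[0,0,0.003,0,0,0,-0.8],[0,0,0,0,0,0,-0.8],[0,0,0,0,0,0,-0.8],[0,0,0,0,0,0,-0.8],[0,0,0,0,0,0,-0.8],[0,0,0,0,0,0,-0.3],[0,0,0,0,0,0,0.4],[0,0,0,0,0,0,0.4],[0,0,0,0,0,0,0.4],[0,0,0,0,0,0,0.4]]]'
python3 -m pendant '[[[0,0,-0.05,0,0,0,0.4],[0,0,-0.15,0,0,0,0.4],[0,0,-0.2,0,0,0,0.4],[0,0,-0.2,0,0,0,0.4],[0,0,-0.2,0,0,0,0.4],[0,0,-0.2,0,0,0,0.4],[0,0,-0.2,0,0,0,0.4],[-0.1,0,0,0,0,0,0.4],[-0.05,0,0,0,0,0,0.4],[0,0,0,0,0,0,0.4]]]'
python3 - <<'E'
from h import *
crank("pics/w10.png"); im,_=look("top"); cv2.imwrite("pics/t2.png",im[:,:,::-1])
E
```

```text
clock: 72.65
position: [0.488, -0.3799, 0.0713]
eef_rot: [[0.921, -0.391, -0.0], [-0.391, -0.921, 0.0], [-0.0, -0.0, -1.0]]
contact_force: [0.0, -0.3, -0.6]
gripper_width: 0.0598
gripper_force: 0.0
clock: 73.48
position: [0.4591, -0.3678, 0.3121]
eef_rot: [[0.92, -0.391, -0.001], [-0.391, -0.92, -0.001], [-0.0, 0.002, -1.0]]
contact_force: [0.1, 0.4, 0.3]
gripper_width: 0.0596
gripper_force: 0.0
0.092
  0.106
  ([636.0, 35.0], [460.9, -752.8], [6.9, 16.8], np.float32(168.0), 95.9)
  ([316.0, 143.0], [489.1, -381.6], [24.5, 25.4], np.float32(157.0), 99.5)
  ([316.0, 188.0], [437.1, -359.6], [6.5, 20.5], np.float32(65.9), 98.5)
0.106
  0.13
  ([316.0, 198.0], [429.8, -356.4], [22.2, 22.3], np.float32(65.8), 115.5)
0.05
  0.07
  ([605.0, 42.0], [460.9, -753.7], [10.4, 17.9], np.float32(166.9), 60.4)
  ([315.0, 135.0], [488.9, -381.4], [35.0, 35.5], np.float32(67.1), 53.8)
  ([315.0, 169.0], [452.6, -365.3], [20.9, 42.4], np.float32(157.5), 63.4)
0.009
  0.022
  ([565.0, 62.0], [446.5, -740.5], [124.1, 169.4], np.float32(36.0), 21.3)
  ([610.0, 17.0], [485.2, -799.4], [46.0, 73.4], np.float32(79.0), 21.4)
  ([541.0, 54.0], [473.0, -707.3], [9.9, 11.4], np.float32(158.2), 21.5)
  ([585.0, 59.0], [444.2, -758.6], [9.5, 11.2], np.float32(161.7), 21.5)
  ([325.0, 133.0], [483.4, -392.6], [130.1, 130.1], np.float32(176.8), 16.2)
  ([365.0, 204.0], [363.6, -412.4], [5.9, 19.0], np.float32(94.1), 18.0)
```

View pics/w10.png

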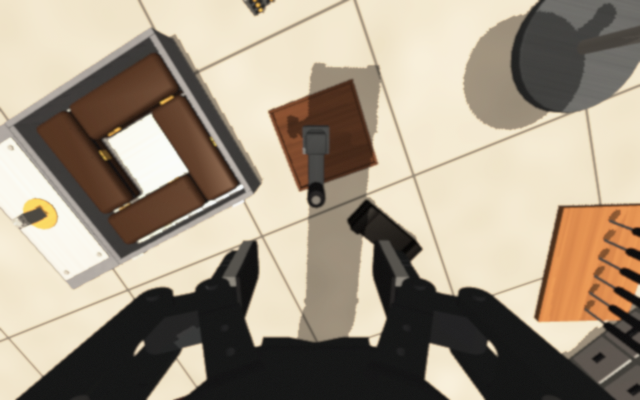

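View pics/t2.png

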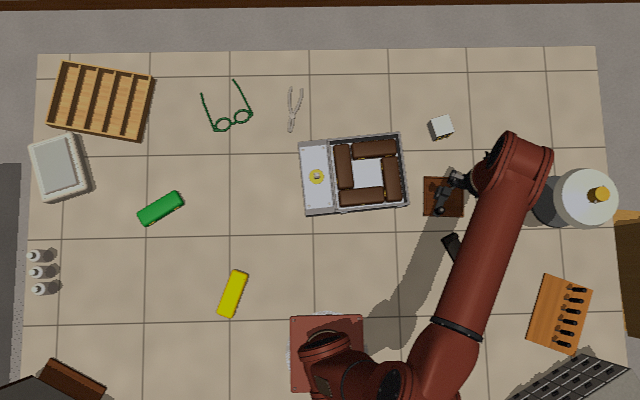

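The crank stands upright in its tray (316,140), the four cases are sunk below the rim, and the bystanders haven't moved. Handing in.

```bash
python3 -c "
from cell import *
print(hand_in())"
```

```text
the job is handed in; nothing more can be done
None
```

The job is handed in: all four cases lie in the pinwheel on the fully lowered slab, below the rim, the crank stands upright back in its tray, and the repair things were not touched.

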